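Empty the rotary tube feeder and hang up the batch plate

ROBOT

A 6-joint arm with a two-finger parallel gripper is mounted at the origin on a cart in front of the work surface, level with it; the furniture and walls round the work are solid. World frame = base frame: x ahead of the robot, y to its left, z up, the work surface at z = 0. Lengths are in m, angles in rad, forces in N, time in s.
With the tool pointing down it reaches from about 0.275 to 0.725 m from the base axis. Payload 15.9 kg.
Tool frame: the origin (TCP) lies midway between the tips of the shut fingers; the grasp point (between the pads) lies 19 mm behind it; z points along the fingers, y is the line along which they close (so a half turn about z gives the same grasp; the last joint's range is limited). The gripper opens to 85 mm and grips with 20 to 120 N. Pads are 22 mm wide; open, the fingers measure 114 mm over their backs; the gripper's body (76 mm by 85 mm) begins 54 mm behind the grasp point. The pads swing forward as they close: fully open they stand 13 mm farther back than shut.
Start: joints at [1.119, 0.213, -0.034, 1.323, 0, 1.571], TCP at [0.218, 0.45, 0.231] pointing down, gripper open.
Joint ranges: [-2.98, 2.98], [-0.74, 1.72], [-1.14, 1.35], [-2.1, 2.04], [-1.57, 1.44], [-3.14, 3.14]. Speed limits (rad/s): [1.89, 1.89, 2.39, 2.57, 3.14, 3.14].

INTERFACE

Orientations are given as a 3x3 rotation matrix whose columns are the frame's x, y, z axes.
In Python, from cell import bot, optics, job gives the robot as it stands.
- The arm moves only by the tool arm_command, never from a script. Its argument "steps" is a list of rows, each an object with "grip": the opening, from 0 (shut) to 1 (fully open); "slide": the shift along the tool's x, y, z in cm, a list of three; "delta_rot": the turn, a rotation vector about the tool's x, y, z in rad, a list of three. A call has 1 to 8 rows; each row is the pose to reach, as a shift and turn from the pose commanded when the call began, along the tool's axes at that moment; what a row does not reach only later rows make up. A row lasts 1/8 s, in which the tool goes at most 62.5 mm and 10.7 degrees, less where a joint would pass 70% of its speed; a pose out of reach is approached as far as the arm can. A call with a gripper value outside its range is refused whole. The fingers move at their own pace and stop on an object; the grip force is fixed at half the most. Time passes only in rows, so rows that repeat a pose let the fingers close. It gives the time, the measured TCP pose, the force, the opening and the grip force at its end, in the units of the state.
- bot.get_state(): the state, without advancing time (a new reading comes with each control period).
- optics.capture(name): name is "scene" or "top"; returns the picture (384x512x3 uint8, blue, green, red); there is no depth.
- optics.calibration(name): a dict with "mtx" (3x3 intrinsics, pixels), "view" (4x4, takes a point from world to camera coordinates). Camera axes: x right, y down, z forward; pixel columns grow to the right and rows downward; lengths in m; the calibration is good to about 2 mm. A picture is of the moment at which its call begins. calibration takes no time and is no camera call.
- job.close_job(): hands the job in; it is judged then, once.
The state is a dict: "clock": time; "q": joint angles; "joint_velocities": joint speeds; "joint_torque": joint torques, N m; "tcp_pos": TCP position; "ee_rot": TCP orientation; "contact_force": force on the tool from outside, world axes, zero at the start; "wrist_torque": the same for the moment, N m; "opening": opening from 0.0 (shut) to 1.0 (fully open); "grip_force": force on a finger pad.
Only numpy, scipy, OpenCV 4.12 (cv2) and the standard library are available. Lean on these libraries where they do the work, as an engineer would, in place of code of your own. Each camera call takes 0.05 s, during which the arm holds its last target. There are 200 camera calls.

TASK

Empty the tube feeder into the white tub: turn its crank slowly so that the drum lets the sample tubes drop into the catch tray one at a time, and put each tube in the tub before the next one drops. When the last tube is in the tub, lift the clamp bar, slide the batch plate out from under it and hang the plate by its hole on the hook, then lower the bar again. Leave the jar and the tape roll alone.

Things in the scene. Friction and masses are not known exactly. Their poses are not given: they have to be found in the camera images.
- tube1: sample tube, 90 mm long: grey round body 22 mm in diameter, 62 mm of it bare between two white square end caps 14 mm long, 25 x 25 mm (they keep it from rolling). Origin at the middle of the tube; its y axis runs along it. Starts in a pocket of the drum; may be absent. 45 g
- tube2: sample tube, 90 mm long: grey round body 22 mm in diameter, 62 mm of it bare between two white square end caps 14 mm long, 25 x 25 mm (they keep it from rolling). Origin at the middle of the tube; its y axis runs along it. Starts in a pocket of the drum; may be absent. 45 g
- tube3: sample tube, 90 mm long: grey round body 22 mm in diameter, 62 mm of it bare between two white square end caps 14 mm long, 25 x 25 mm (they keep it from rolling). Origin at the middle of the tube; its y axis runs along it. Starts in a pocket of the drum; may be absent. 45 g
- tube4: sample tube, 90 mm long: grey round body 22 mm in diameter, 62 mm of it bare between two white square end caps 14 mm long, 25 x 25 mm (they keep it from rolling). Origin at the middle of the tube; its y axis runs along it. Starts in a pocket of the drum; may be absent. 45 g
- feeder: rotary tube feeder, bolted down. Origin on the bench under the drum's middle; x away from the robot, y left. Drum 131 mm across, 106 mm long, axis along y at 95 mm height, top 160 mm, between two bearing plates; a shell covers back and underside, the front (-x) is open, with a ramp down to the catch tray. Gearbox with the crank on top at -y
- tray (a point): middle of the catch tray's floor (6 mm above the bench, 55 x 140 mm), axes as the feeder. Cheeks 40 mm high at y = +-72 mm; lip at x = -30 mm, 30 mm high, with a 40 mm gap in its middle for a finger; from x = +32 mm a ramp rises at 42 degrees to the drum, with a 40 mm gap in its middle too; the drum's nearest point is 66 mm behind this point at 95 mm height
- drum (a joint): drum angle (rad), 0 at the start, geared 1:1 to the crank; it stays where left. Positive empties it: its top comes toward the robot. Six 60-degree pockets between vanes; four neighbouring ones (tube1 to tube4) may hold a tube or be empty. The first lets its tube slide out at the front at about 0.8 to 1.2 rad, each further one about 1 rad later. Range -0.3 to 7
- crank_axis (a point): point on the vertical axis of the crank, 225 mm above the bench
- crank_grip (a point): crank's upright round black handle, 16 mm thick, 45 mm from the crank axis; the point is on its centre line, 225 mm above the bench, 16 mm below its top; the handle is bare from 175 to 241 mm. Driving it counter-clockwise seen from above turns the drum positively, with about 3 N. At 0 it stands on the robot's side of the axis
- tub: loose white open tub, 100 mm in x, 150 mm in y, 55 mm high, thin walls, floor about 4 mm thick; origin at the middle of its underside. It can be pushed about
- clamp: clamp fixture, bolted down: base 120 x 100 x 14 mm, origin at the middle of its underside, x away from the robot. Two guide rails 10 mm high run along x beside the plate (52 mm apart), with a stop at the far end
- plate_seat (a point): where the middle of the batch plate lies when it is in the clamp fixture (17 mm above the bench); the plate's near end then stands out 45 mm in front of the base, over the bench
- clamp_bar (a joint): angle of the hinged clamp bar (rad): 0 lying across the plate, 1.6 fully up; a stiff hinge, it stays where it is left
- bar_hinge (a point): point on the bar's hinge axis (30 mm above the bench); the axis runs along the fixture's x; the bar reaches from here to the fixture's -y side, and its free end rises
- bar_knob (a point): centre of the black ball knob (24 mm in diameter) on the free end of the bar, 112 mm from the hinge axis; 30 mm above the bench when the bar is down; about 2 N lift it
- plate: batch plate: flat steel plate 150 x 46 x 6 mm, origin at its middle, x along its length toward the end with the hole, z along its thickness
- plate_hole (a point): centre of the plate's square hole, 22 x 22 mm, 60 mm from the plate's middle along +x
- hook: hook stand, bolted down: origin on the bench under the upturned tip. A round wire 8 mm thick comes from an upright post 55 mm behind (local +x), there 198 mm above the bench, dips toward the robot to 180 mm and turns up at its end
- hook_tip (a point): top of the upturned end of the hook, 212 mm above the bench, 28 mm above the upper side of the wire at its lowest
- hook_seat (a point): lowest point of the wire's centre line, close behind the upturned end, 180 mm above the bench: a plate hung here has its hole round the wire and hangs straight down; it may also hang anywhere along the wire
- jar_white: bystander: white specimen jar, 51 mm across, 65 mm high; origin at the middle of its underside
- tape: bystander: roll of tape lying flat, 66 mm across, 18 mm high; origin at the middle of its underside
Things that resemble listed ones, but are neither listed nor needed, are in the scene too. Leave any turquoise look-alike of the clamp alone.

How it is judged:
On the way, in this order (a step that is already met when the one before it is completed fails the run):
1. all the tubes are in the tub (x of tube1 in the frame of tub between -0.05 and 0.05 m and y of tube1 in the frame of tub between -0.075 and 0.075 m and z of tube1 in the frame of tub between 0 and 0.06 m and x of tube2 in the frame of tub between -0.05 and 0.05 m and y of tube2 in the frame of tub between -0.075 and 0.075 m and z of tube2 in the frame of tub between 0 and 0.06 m and x of tube3 in the frame of tub between -0.05 and 0.05 m and y of tube3 in the frame of tub between -0.075 and 0.075 m and z of tube3 in the frame of tub between 0 and 0.06 m and x of tube4 in the frame of tub between -0.05 and 0.05 m and y of tube4 in the frame of tub between -0.075 and 0.075 m and z of tube4 in the frame of tub between 0 and 0.06 m), for 0.2 s.
2. the clamp bar is lifted (over 0.7 rad) with the plate still in the fixture (value of joint clamp_bar above 0.7 rad and distance between plate and plate_seat below 0.02 m), for 0.1 s.
3. the plate hangs on the hook by its hole (distance between plate_hole and hook_seat below 0.065 m and angle between plate's own x axis and vertical below 0.45 rad and height (world z) of plate_hole above 0.15 m), for 0.3 s.
At the end, for the whole second after the job is handed in: Every tube is in the upright tub (middle under 60 mm above its underside); the plate hangs from the hook by its hole (hole within 65 mm of the seat, within 26 degrees of straight down), at rest (under 0.1 m/s); the clamp bar is down (under 0.1 rad) (all of step 1 and all of step 3 and angle between tub's own z axis and vertical below 0.2 rad and linear speed of plate below 0.1 m/s and value of joint clamp_bar below 0.1 rad); the robot touches nothing.
It fails at once if two tubes lie in the catch tray at the same time (((x of tube2 in the frame of tray between -0.05 and 0.04 m and y of tube2 in the frame of tray between -0.075 and 0.075 m and z of tube2 in the frame of tray below 0.035 m) or (x of tube3 in the frame of tray between -0.05 and 0.04 m and y of tube3 in the frame of tray between -0.075 and 0.075 m and z of tube3 in the frame of tray below 0.035 m) or (x of tube4 in the frame of tray between -0.05 and 0.04 m and y of tube4 in the frame of tray between -0.075 and 0.075 m and z of tube4 in the frame of tray below 0.035 m)) and ((x of tube1 in the frame of tray between -0.05 and 0.04 m and y of tube1 in the frame of tray between -0.075 and 0.075 m and z of tube1 in the frame of tray below 0.035 m) or (x of tube3 in the frame of tray between -0.05 and 0.04 m and y of tube3 in the frame of tray between -0.075 and 0.075 m and z of tube3 in the frame of tray below 0.035 m) or (x of tube4 in the frame of tray between -0.05 and 0.04 m and y of tube4 in the frame of tray between -0.075 and 0.075 m and z of tube4 in the frame of tray below 0.035 m)) and ((x of tube1 in the frame of tray between -0.05 and 0.04 m and y of tube1 in the frame of tray between -0.075 and 0.075 m and z of tube1 in the frame of tray below 0.035 m) or (x of tube2 in the frame of tray between -0.05 and 0.04 m and y of tube2 in the frame of tray between -0.075 and 0.075 m and z of tube2 in the frame of tray below 0.035 m) or (x of tube4 in the frame of tray between -0.05 and 0.04 m and y of tube4 in the frame of tray between -0.075 and 0.075 m and z of tube4 in the frame of tray below 0.035 m)) and ((x of tube1 in the frame of tray between -0.05 and 0.04 m and y of tube1 in the frame of tray between -0.075 and 0.075 m and z of tube1 in the frame of tray below 0.035 m) or (x of tube2 in the frame of tray between -0.05 and 0.04 m and y of tube2 in the frame of tray between -0.075 and 0.075 m and z of tube2 in the frame of tray below 0.035 m) or (x of tube3 in the frame of tray between -0.05 and 0.04 m and y of tube3 in the frame of tray between -0.075 and 0.075 m and z of tube3 in the frame of tray below 0.035 m))).
It fails at once if the drum is flung round (over 5 rad/s) (velocity of joint drum above 5 rad/s).
It fails at once if the white jar or the tape roll is shoved more than 4 cm or knocked over (distance of any of jar_white, tape from where it was at the start of the episode above 0.04 m or angle between jar_white's own z axis and vertical above 0.6 rad).
Of tube1, tube2, tube3, tube4 only 2 to 3 are there at a start; the rules pass over those that are not, and their reading is None.
At some moment in a run one of tub may be knocked a few centimetres aside while the robot is not near it.
Once in a run the grip may slacken for a moment while it holds something.
It also fails if it takes over 210 s, if anything falls off the work surface, if the arm or the gripper's body presses on something with over 40 N, if the wrist force passes 120 N, or if a joint passes its speed limit or range.

## Working session

There is one attempt and no reset: what is moved stays moved. The work goes in short steps, Python scripts to look and compute and a tool call to move; the robot and the scene stay as the last step left them, time stands still between calls to the robot, and variables do not carry over. Pictures are saved under pics/ and viewed, at most 14 in all, crops included, and the job is handed in when it is done.

Besides the shell and the picture viewer there is one more tool, called after "Request:" by a JSON object that holds its "fn" and its "kwargs", one argument or row to a line. arm_command: Moves the arm, as the interface text tells. Its arguments: {"type":"object","properties":{"steps":{"type":"array","items":{"type":"object","properties":{"grip":{"type":"number"},"slide":{"type":"array","items":{"type":"number"}},"delta_rot":{"type":"array","items":{"type":"number"}}}}}},"required":["steps"]}

```bash
mkdir -p pics
cat > h.py <<'E'
import numpy as np, cv2
from cell import bot, optics, job
def ray(cam,u,v):
    c=optics.calibration(cam); K=np.array(c["mtx"]);V=np.array(c["view"])
    R=V[:3,:3];t=V[:3,3]
    return -R.T@t, R.T@np.linalg.inv(K)@np.array([u,v,1.])
def at(cam,u,v,z):
    o,d=ray(cam,u,v); return o+d*(z-o[2])/d[2]
def pix(cam,p):
    c=optics.calibration(cam); K=np.array(c["mtx"]);V=np.array(c["view"])
    q=K@(V[:3,:3]@np.array(p)+V[:3,3]); return q[:2]/q[2]
E
python3 - <<'E'
from h import *
np.set_printoptions(precision=3,suppress=True)
for n in("scene","top"):
    im=optics.capture(n); cv2.imwrite(f"pics/{n}0.png",cv2.resize(im,(768,576),interpolation=cv2.INTER_CUBIC)); cv2.imwrite(f"pics/{n}0raw.png",im)
    c=optics.calibration(n); print(c["mtx"],"\n",c["view"], ray(n,256,192))
print(bot.get_state())
E
```

```text
[[366.404   0.    256.544]
 [  0.    366.404 189.576]
 [  0.      0.      1.   ]] 
 [[ 0.837 -0.547 -0.003 -0.314]
 [-0.25  -0.378 -0.892  0.325]
 [ 0.487  0.747 -0.453  1.166]
 [ 0.     0.     0.     1.   ]] (array([-0.224, -0.92 ,  0.817]), array([ 0.484,  0.745, -0.459]))
[[413.524   0.    254.196]
 [  0.    413.524 192.148]
 [  0.      0.      1.   ]] 
 [[ 0.015 -1.    -0.019  0.209]
 [-0.998 -0.014 -0.054  0.485]
 [ 0.054  0.02  -0.998  1.717]
 [ 0.     0.     0.     1.   ]] (array([0.388, 0.181, 1.745]), array([ 0.055,  0.016, -0.998]))
{'clock': 0.1, 'q': array([ 1.119,  0.213, -0.035,  1.323, -0.   ,  1.571]), 'joint_velocities': array([ 0.001, -0.   ,  0.002,  0.   ,  0.001, -0.001]), 'joint_torque': array([ -0.002, -68.724,  48.781,   0.012,  -0.   ,   0.   ]), 'tcp_pos': array([0.218, 0.45 , 0.231]), 'ee_rot': array([[-0.9  ,  0.437, -0.   ],
       [ 0.437,  0.9  , -0.001],
       [-0.   , -0.001, -1.   ]]), 'contact_force': array([-0.275, -0.634, -0.309]), 'wrist_torque': array([-0.008, -0.032, -0.013]), 'grip_force': 0.0, 'opening': 1.0022343390311255}
```

View pics/scene0.png

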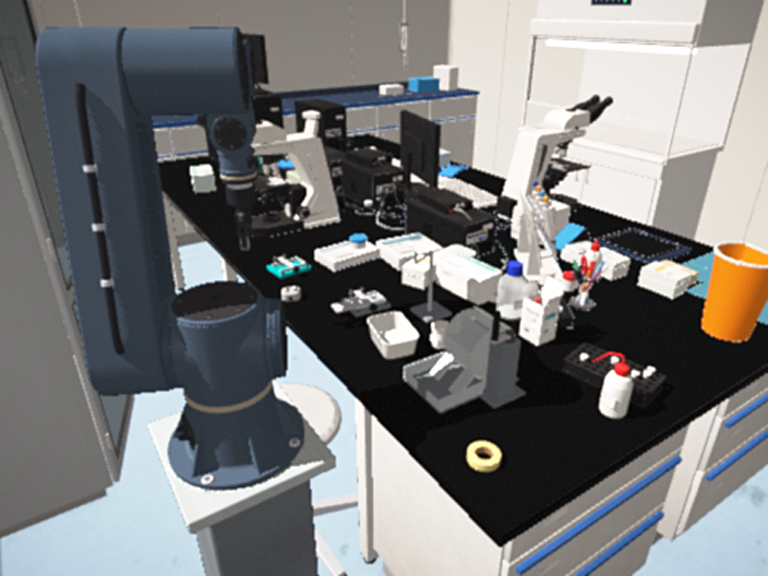

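View pics/top0.png

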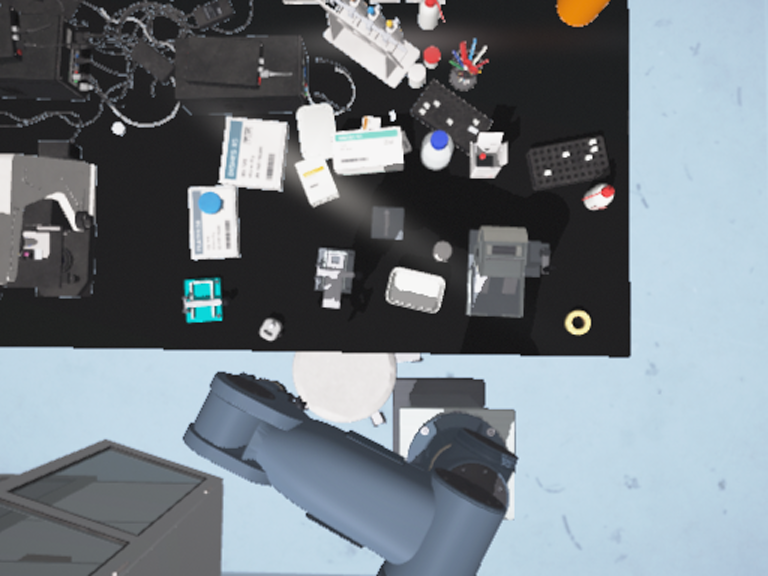

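Run:
```python
from h import *
np.set_printoptions(precision=3,suppress=True)
t=cv2.imread("pics/top0raw.png");s=cv2.imread("pics/scene0raw.png")
cv2.imwrite("pics/topc.png",cv2.resize(t[125:225,200:400],None,fx=4,fy=4,interpolation=cv2.INTER_CUBIC))
cv2.imwrite("pics/scenec.png",cv2.resize(s[155:275,205:360],None,fx=5,fy=5,interpolation=cv2.INTER_CUBIC))
```

```text
(no output)
```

View pics/topc.png

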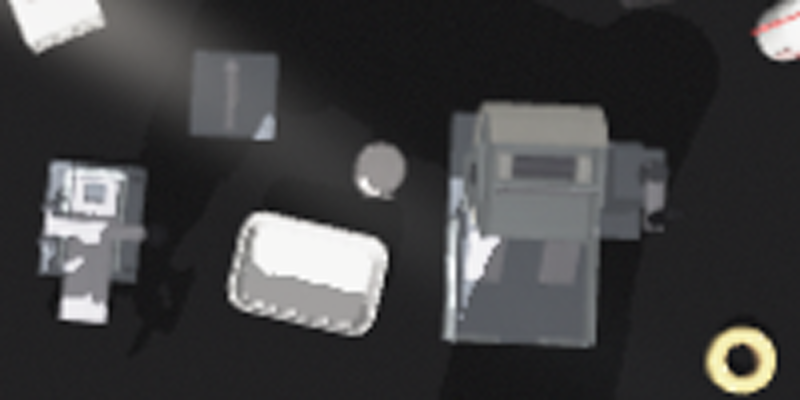

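View pics/scenec.png

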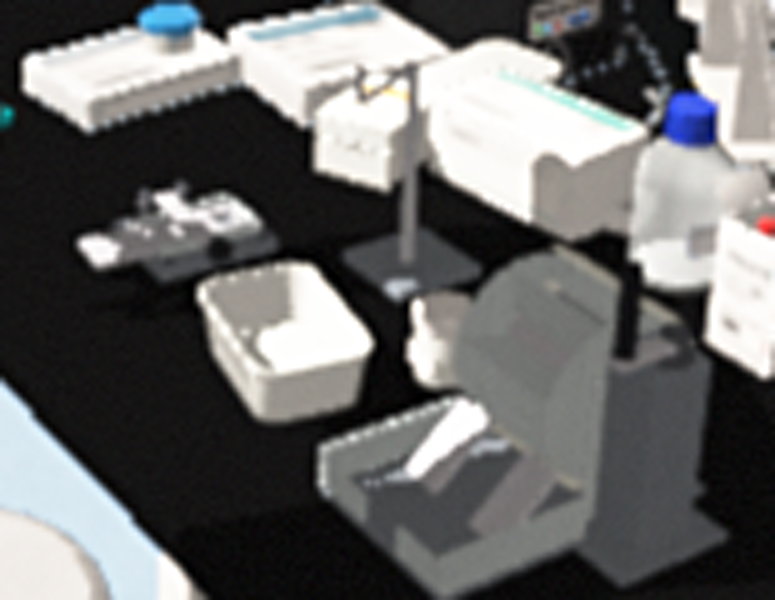

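Run:
```python
from h import *
np.set_printoptions(precision=4,suppress=True)
t=lambda u,v:(u/4+200-.4,v/4+125-.4); s=lambda u,v:(u/5+205-.4,v/5+155-.4)
for n,u,v,z in [("tray near-left",443,342,.035),("tray near-right",595,346,.035),("drumtop L",476,235,.1),("shell TL",482,103,.14),("shell TR",606,106,.14),
 ("base plate far L",452,112,.0),("ramp gapL",497,280,.02),("handle?",655,205,.241),
 ("tub c",308,272,.055),("tub l",228,300,.055),("tub r",388,245,.055),("tub TL",250,210,.055),("tub TR",387,238,.055),("tub BR",372,336,.055),("tub BL",230,300,.055),
 ("base FL",50,162,.014),("base FR",147,170,.014),("base NR",137,282,.014),("base NL",40,274,.014),("plate nearL",60,320,.02),("plate nearR",106,323,.02),("hole",95,191,.02),("knob",140,232,.03),
 ("hook post",232,60,.2),("hook tip",232,100,.21),("foot TL",195,50,.01),("foot TR",278,54,.01),("foot BR",275,140,.01),("foot BL",190,136,.01),("jar",380,168,.065),("tape",741,360,.018)]:
    print(n,at("top",*t(u,v),z))
print("scene")
for n,u,v,z in [("handle top",633,265,.241),("handle mid",627,318,.2),("knob",218,248,.03),("hook tip",360,68,.212),("hook tip2",362,97,.18),("post top",410,66,.2),("tray lip corner",440,598,.03)]:
    print(n,at("scene",*s(u,v),z))
```

```text
tray near-left [ 0.4096 -0.0172  0.035 ]
tray near-right [ 0.4078 -0.1732  0.035 ]
drumtop L [ 0.5155 -0.0417  0.1   ]
shell TL [ 0.6414 -0.0413  0.14  ]
shell TR [ 0.6399 -0.1615  0.14  ]
base plate far L [ 0.6536 -0.029   0.    ]
ramp gapL [ 0.4751 -0.0746  0.02  ]
handle? [ 0.534  -0.1844  0.241 ]
tub c [0.4788 0.1232 0.055 ]
tub l [0.449  0.2046 0.055 ]
tub r [0.5076 0.0419 0.055 ]
tub TL [0.5416 0.1834 0.055 ]
tub TR [0.5147 0.043  0.055 ]
tub BR [0.4144 0.0573 0.055 ]
tub BL [0.4491 0.2025 0.055 ]
base FL [0.5934 0.3949 0.014 ]
base FR [0.5862 0.2924 0.014 ]
base NR [0.4681 0.3009 0.014 ]
base NL [0.4751 0.403  0.014 ]
plate nearL [0.4269 0.3803 0.02  ]
plate nearR [0.4245 0.3321 0.02  ]
hole [0.5627 0.3462 0.02  ]
knob [0.5194 0.2975 0.03  ]
hook post [0.67   0.2021 0.2   ]
hook tip [0.6304 0.2014 0.21  ]
foot TL [0.7149 0.244  0.01  ]
foot TR [0.7116 0.1561 0.01  ]
foot BR [0.6201 0.1581 0.01  ]
foot BL [0.6233 0.2478 0.01  ]
jar [0.5854 0.0516 0.065 ]
tape [ 0.3957 -0.3274  0.018 ]
scene
handle top [ 0.5239 -0.2047  0.241 ]
handle mid [ 0.5258 -0.2024  0.2   ]
knob [0.5143 0.2805 0.03  ]
hook tip [0.6024 0.1962 0.212 ]
hook tip2 [0.6118 0.2052 0.18  ]
post top [0.6564 0.1985 0.2   ]
tray lip corner [ 0.3872 -0.1959  0.03  ]
```

Run:
```python
from h import *
t=cv2.imread("pics/top0raw.png");s=cv2.imread("pics/scene0raw.png")
def c(im,x,y,w,h,g=1.0):
    a=im[y:y+h,x:x+w]; a=np.clip(255*(a/255.)**g,0,255).astype(np.uint8)
    return cv2.resize(a,(390,290),interpolation=cv2.INTER_NEAREST)
a=np.hstack([c(s,312,195,54,40,.6),c(t,330,150,54,40,.45)])
b=np.hstack([c(s,255,160,54,40,.8),c(t,205,160,54,40,.7)])
cv2.imwrite("pics/z1.png",np.vstack([a,b]))
```

```text
(no output)
```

View pics/z1.png

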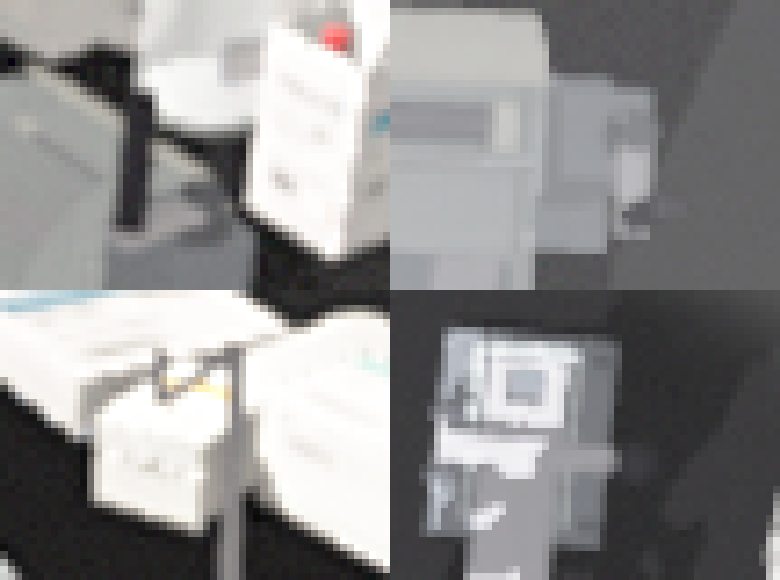

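Run:
```python
from h import *
np.set_printoptions(precision=4,suppress=True)
for n,c,u,v,z in [("handle","top",363.8,179,.241),("handletop","scene",330.8,207,.241),("handlebot","scene",329.5,226.2,.175),
 ("knob","top",238.4,183.7,.03),("hole","top",222.9,172.5,.02),("tiptop","scene",276.7,168.1,.212),("wirelow","scene",277.3,174.5,.177),("post","scene",287,168,.2)]:
    print(n,at(c,u,v,z))
# hook wire in top
t=cv2.imread("pics/top0raw.png").astype(int)
print(t[134:160,252:264].sum(2)//3)
```

```text
handle [ 0.5226 -0.1861  0.241 ]
handletop [ 0.5255 -0.2011  0.241 ]
handlebot [ 0.5203 -0.209   0.175 ]
knob [0.5151 0.2816 0.03  ]
hole [0.562  0.3481 0.02  ]
tiptop [0.6034 0.1968 0.212 ]
wirelow [0.6139 0.2057 0.177 ]
post [0.6565 0.1959 0.2   ]
[[ 57  54  51  48  46  43  41  38  38  34  33  32]
 [ 59  56  54  51  49  45  44  41  39  36  36  33]
 [ 62  60  57  53  52  48  46  43  42  39  37  36]
 [ 74  72  69  67  65  61  55  54  51  49  46  40]
 [ 93  93  91  90  88  86  80  78  76  76  74  70]
 [104 103 102 101 101 105 103  97  96  95  95  94]
 [105 103 102 103 110 122 118 103  97  96  95  96]
 [106 105 104 106 119 134 130 113  98  97  96  96]
 [106 105 105 107 119 130 128 114  99  98  97  96]
 [107 106 105 105 111 123 121 107  99  99  97  96]
 [106 106 105 105 112 125 121 108 100 100  98  98]
 [106 105 105 104 111 125 120 109 101 100  99  98]
 [106 105 105 105 111 124 121 110 101 100  99  99]
 [106 106 105 105 111 124 121 110 101 101 100 100]
 [106 105 105 105 110 125 120 110 103 102 100 100]
 [105 104 105 103 108 125 121 111 102 102 101 101]
 [104 104 104 105 112 126 121 108 102 101 102 101]
 [103 103 104 105 112 125 119 102 102 102 102 101]
 [102 103 103 104 112 122 112 102 102 102 102 101]
 [101 102 102 103 112 122 111 101 102 102 102 101]
 [101 101 101 103 111 121 111 102 102 102 102 102]
 [100 100 100 102 112 123 110 102 102 102 102 101]
 [100 100 100 103 113 120 110 101 101 100 101 101]
 [ 98  98  99 100 105 108 105 101 100 100 100 100]
 [ 87  87  88  89  92  94  93  94  95  94  95 116]
 [ 58  58  60  61  64  71  71  72  73  74  76 118]]
```

```bash
cat >> h.py <<'E'
from scipy.spatial.transform import Rotation as Ro
def Rd(psi,tilt=0):  # y axis at psi (deg); tilt>0: tool z swings from down toward direction psi-90deg... (about tool y)
    p=np.radians(psi); y=np.array([np.cos(p),np.sin(p),0]); z=np.array([0,0,-1.]); x=np.cross(y,z)
    R=np.c_[x,y,z]; return R@Ro.from_rotvec([0,np.radians(tilt),0]).as_matrix()
def plan(*goals):
    s=bot.get_state(); R0=np.array(s["ee_rot"]);p0=np.array(s["tcp_pos"])
    print("at",p0.round(4),"psi",round(np.degrees(np.arctan2(R0[1,1],R0[0,1])),1),"open",round(s["opening"],3),"t",round(s["clock"],2),"F",np.round(s["contact_force"],1))
    for p,*a in goals:
        R=Rd(*a); d=np.array(p)-p0
        print("slide",(R0.T@d*100).round(2).tolist(),"rot",Ro.from_matrix(R0.T@R).as_rotvec().round(3).tolist())
E
python3 - <<'E'
from h import *
plan(((.45,.1,.31),90),((.524,-.202,.31),90))
E
```

```text
at [0.2182 0.4496 0.2309] psi 64.1 open 1.002 t 0.1 F [-0.3 -0.6 -0.3]
slide [-36.12, -21.33, -7.89] rot [-0.001, -0.0, -0.452]
slide [-55.96, -45.27, -7.87] rot [-0.001, -0.0, -0.452]
```

Request:
{"fn": "arm_command", "kwargs": {
  "steps": [
    {"grip": 1,"slide": [0,0,-6],"delta_rot": [0,0,0]},
    {"grip": 1,"slide": [-36,-21,-8],"delta_rot": [0,0,-0.45]},
    {"grip": 1,"slide": [-36,-21,-8],"delta_rot": [0,0,-0.45]},
    {"grip": 1,"slide": [-36,-21,-8],"delta_rot": [0,0,-0.45]},
    {"grip": 1,"slide": [-36,-21,-8],"delta_rot": [0,0,-0.45]},
    {"grip": 1,"slide": [-36,-21,-8],"delta_rot": [0,0,-0.45]},
    {"grip": 1,"slide": [-36,-21,-8],"delta_rot": [0,0,-0.45]},
    {"grip": 1,"slide": [-56,-45.3,-8],"delta_rot": [0,0,-0.45]}
  ]
}}

```text
clock: 1.1
tcp_pos: [0.4386, 0.0879, 0.3088]
ee_rot: [[-1.0, 0.002, -0.0], [0.002, 1.0, -0.0], [0.0, -0.0, -1.0]]
contact_force: [0.5, 0.1, -0.7]
opening: 1.001
grip_force: 0.0
```

Run:
```python
from h import *
plan(((.524,-.202,.31),90),((.524,-.202,.203),90))
```

```text
at [0.4386 0.0879 0.3088] psi 89.9 open 1.001 t 1.1 F [ 0.5  0.1 -0.7]
slide [-8.59, -28.98, -0.12] rot [-0.0, -0.0, -0.002]
slide [-8.6, -28.98, 10.58] rot [-0.0, -0.0, -0.002]
```

Request:
{"fn": "arm_command", "kwargs": {
  "steps": [
    {"grip": 1,"slide": [-8.6,-29,0],"delta_rot": [0,0,0]},
    {"grip": 1,"slide": [-8.6,-29,0],"delta_rot": [0,0,0]},
    {"grip": 1,"slide": [-8.6,-29,0],"delta_rot": [0,0,0]},
    {"grip": 1,"slide": [-8.6,-29,0],"delta_rot": [0,0,0]},
    {"grip": 1,"slide": [-8.6,-29,0],"delta_rot": [0,0,0]},
    {"grip": 1,"slide": [-8.6,-29,0],"delta_rot": [0,0,0]},
    {"grip": 1,"slide": [-8.6,-29,3],"delta_rot": [0,0,0]},
    {"grip": 1,"slide": [-8.6,-29,3],"delta_rot": [0,0,0]}
  ]
}}

```text
clock: 2.1
tcp_pos: [0.522, -0.1995, 0.2775]
ee_rot: [[-1.0, 0.001, -0.003], [0.001, 1.0, 0.001], [0.003, 0.001, -1.0]]
contact_force: [0.2, 1.4, 0.7]
opening: 1.002
grip_force: 0.0
```

Run:
```python
from h import *
plan(((.524,-.202,.203),90))
s=optics.capture("scene")
cv2.imwrite("pics/s1raw.png",s)
cv2.imwrite("pics/s1.png",cv2.resize(s[150:250,290:370],None,fx=6,fy=6,interpolation=cv2.INTER_CUBIC))
p=np.array(bot.get_state()["tcp_pos"])
print([((pix("scene",q)-[290,150])*6).round(0) for q in (p,[.524,-.202,.241],[.524,-.202,.175])])
```

```text
at [ 0.522  -0.1995  0.2775] psi 89.9 open 1.002 t 2.1 F [0.2 1.4 0.7]
slide [-0.23, -0.26, 7.45] rot [0.001, -0.003, -0.001]
[array([245., 279.]), array([244., 343.]), array([233., 449.])]
```

View pics/s1.png

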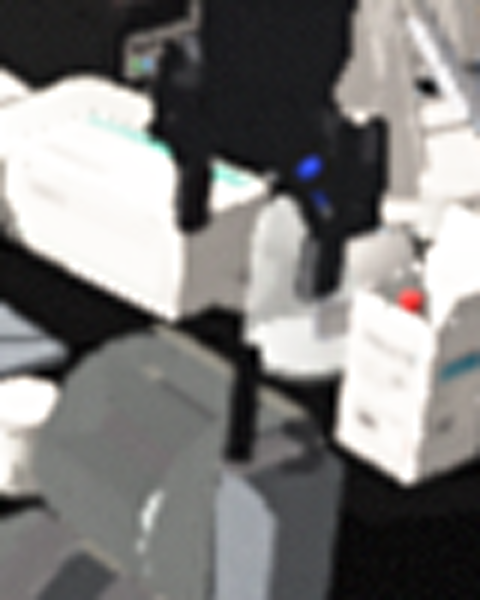

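Request:
{"fn": "arm_command", "kwargs": {
  "steps": [
    {"grip": 1,"slide": [-0.2,-0.2,4],"delta_rot": [0,0,0]},
    {"grip": 1,"slide": [-0.2,-0.2,7.4],"delta_rot": [0,0,0]},
    {"grip": 1,"slide": [-0.2,-0.2,7.4],"delta_rot": [0,0,0]},
    {"grip": 0.1,"slide": [-0.2,-0.2,7.4],"delta_rot": [0,0,0]},
    {"grip": 0.1,"slide": [-0.2,-0.2,7.4],"delta_rot": [0,0,0]},
    {"grip": 0.1,"slide": [-0.2,-0.2,7.4],"delta_rot": [0,0,0]},
    {"grip": 0.1,"slide": [-0.2,-0.2,7.4],"delta_rot": [0,0,0]}
  ]
}}

```text
clock: 3.02
tcp_pos: [0.5252, -0.2023, 0.2057]
ee_rot: [[-1.0, 0.002, 0.001], [0.002, 1.0, 0.0], [-0.001, 0.0, -1.0]]
contact_force: [-2.3, -0.4, 11.9]
opening: 0.17
grip_force: 58.3
```

```bash
cat >> h.py <<'E'
def arc(d0,d1,n=8):
    "rows turning drum angle d0->d1 about crank axis, keeping grip; relative to present pose"
    s=bot.get_state(); R0=np.array(s["ee_rot"])
    y0=np.array([45*np.cos(np.pi+d0),45*np.sin(np.pi+d0),0])/10
    for i in range(1,n+1):
        d=d0+(d1-d0)*i/n
        y=np.array([45*np.cos(np.pi+d),45*np.sin(np.pi+d),0])/10
        print((R0.T@(y-y0)).round(2).tolist(),round(-(d-d0),3))
E
python3 - <<'E'
from h import *
plan();arc(0,1.5,12)
E
```

```text
at [ 0.5252 -0.2023  0.2057] psi 89.9 open 0.17 t 3.02 F [-2.3 -0.4 11.9]
[-0.04, -0.56, -0.0] -0.125
[-0.14, -1.11, 0.0] -0.25
[-0.32, -1.65, 0.0] -0.375
[-0.55, -2.16, 0.0] -0.5
[-0.86, -2.63, 0.0] -0.625
[-1.21, -3.07, 0.0] -0.75
[-1.62, -3.45, 0.0] -0.875
[-2.08, -3.78, 0.0] -1.0
[-2.57, -4.06, 0.0] -1.125
[-3.09, -4.27, 0.0] -1.25
[-3.63, -4.41, 0.0] -1.375
[-4.19, -4.48, 0.0] -1.5
```

Request:
{"fn": "arm_command", "kwargs": {
  "steps": [
    {"grip": 0.1,"slide": [-0.04,-0.56,0],"delta_rot": [0,0,-0.125]},
    {"grip": 0.1,"slide": [-0.14,-1.11,0],"delta_rot": [0,0,-0.25]},
    {"grip": 0.1,"slide": [-0.32,-1.65,0],"delta_rot": [0,0,-0.375]},
    {"grip": 0.1,"slide": [-0.55,-2.16,0],"delta_rot": [0,0,-0.5]},
    {"grip": 0.1,"slide": [-0.86,-2.63,0],"delta_rot": [0,0,-0.625]},
    {"grip": 0.1,"slide": [-1.21,-3.07,0],"delta_rot": [0,0,-0.75]},
    {"grip": 0.1,"slide": [-1.62,-3.45,0],"delta_rot": [0,0,-0.875]},
    {"grip": 0.1,"slide": [-2.08,-3.78,0],"delta_rot": [0,0,-1.0]}
  ]
}}

```text
clock: 4.03
tcp_pos: [0.5461, -0.2407, 0.2058]
ee_rot: [[-0.539, -0.842, 0.001], [-0.842, 0.539, -0.001], [0.0, -0.001, -1.0]]
contact_force: [-0.5, -0.5, 4.2]
opening: 0.168
grip_force: 58.4
```

Request:
{"fn": "arm_command", "kwargs": {
  "steps": [
    {"grip": 0.1,"slide": [-0.04,-0.56,0],"delta_rot": [0,0,-0.125]},
    {"grip": 0.1,"slide": [-0.14,-1.11,0],"delta_rot": [0,0,-0.25]},
    {"grip": 0.1,"slide": [-0.32,-1.65,0],"delta_rot": [0,0,-0.375]},
    {"grip": 0.1,"slide": [-0.48,-2.0,0],"delta_rot": [0,0,-0.46]},
    {"grip": 0.1,"slide": [-0.48,-2.0,0],"delta_rot": [0,0,-0.46]}
  ]
}}

```text
clock: 4.65
tcp_pos: [0.5661, -0.2478, 0.2058]
ee_rot: [[-0.111, -0.994, 0.002], [-0.994, 0.111, -0.002], [0.001, -0.002, -1.0]]
contact_force: [3.3, -5.1, 3.1]
opening: 0.167
grip_force: 58.4
```

Run:
```python
from h import *
plan()
t=optics.capture("top");s=optics.capture("scene")
cv2.imwrite("pics/t2raw.png",t);cv2.imwrite("pics/s2raw.png",s)
a=cv2.resize(t[130:230,250:390],(560,400),interpolation=cv2.INTER_CUBIC)
b=cv2.resize(s[180:290,255:375],(240,220),interpolation=cv2.INTER_CUBIC)
b=np.vstack([b,np.zeros((180,240,3),np.uint8)])
cv2.imwrite("pics/c2.png",np.hstack([a,b]))
```

```text
at [ 0.5661 -0.2478  0.2058] psi 173.6 open 0.167 t 4.65 F [ 3.3 -5.1  3.1]
```

View pics/c2.png

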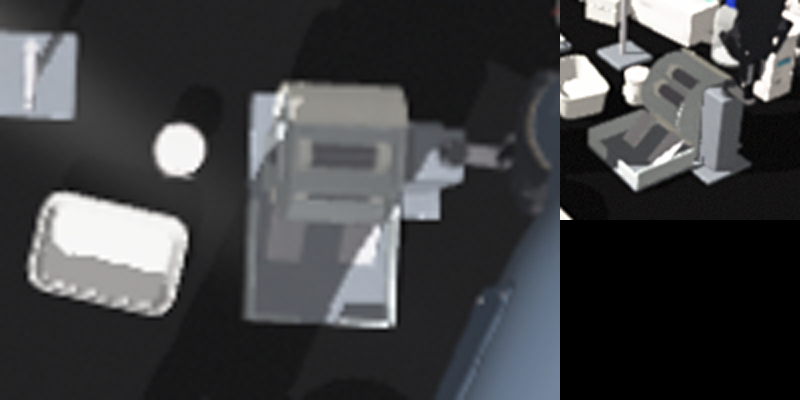

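Request:
{"fn": "arm_command", "kwargs": {
  "steps": [
    {"grip": 0.1,"slide": [-0.04,-0.56,0],"delta_rot": [0,0,-0.125]},
    {"grip": 0.1,"slide": [-0.14,-1.11,0],"delta_rot": [0,0,-0.25]},
    {"grip": 0.1,"slide": [-0.32,-1.65,0],"delta_rot": [0,0,-0.375]},
    {"grip": 0.1,"slide": [-0.55,-2.16,0],"delta_rot": [0,0,-0.5]},
    {"grip": 0.1,"slide": [-0.86,-2.63,0],"delta_rot": [0,0,-0.625]},
    {"grip": 0.1,"slide": [-1.21,-3.07,0],"delta_rot": [0,0,-0.75]},
    {"grip": 0.1,"slide": [-1.62,-3.45,0],"delta_rot": [0,0,-0.875]},
    {"grip": 0.1,"slide": [-2.08,-3.78,0],"delta_rot": [0,0,-1.0]}
  ]
}}

```text
clock: 5.75
tcp_pos: [0.6067, -0.2315, 0.2059]
ee_rot: [[0.778, -0.629, 0.003], [-0.629, -0.778, -0.002], [0.004, -0.001, -1.0]]
contact_force: [9.6, -6.2, -0.2]
opening: 0.175
grip_force: 58.8
```

Run:
```python
from h import *
plan()
t=optics.capture("top");s=optics.capture("scene")
cv2.imwrite("pics/t3raw.png",t);cv2.imwrite("pics/s3raw.png",s)
a=cv2.resize(t[140:220,250:370],(480,320),interpolation=cv2.INTER_CUBIC)
b=cv2.resize(s[190:280,260:340],(284,320),interpolation=cv2.INTER_CUBIC)
cv2.imwrite("pics/c3.png",np.hstack([a,b]))
```

```text
at [ 0.6067 -0.2315  0.2059] psi -129.0 open 0.175 t 5.75 F [ 9.6 -6.2 -0.2]
```

View pics/c3.png

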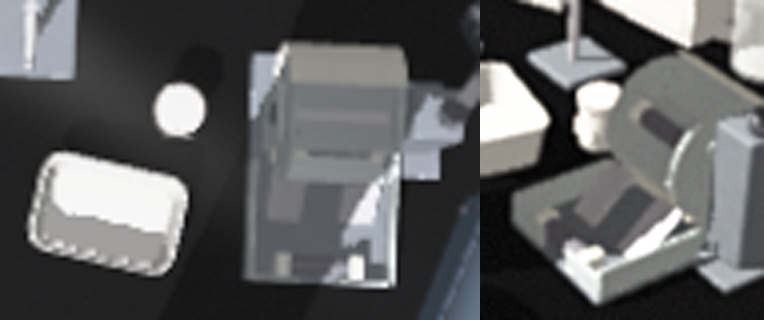

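```bash
cat >> h.py <<'E'
def caps(im,show=True):
    "white caps in tray (top cam): centroid pixels"
    x0,y0,x1,y1=310,196,346,212
    g=im[y0:y1,x0:x1].min(2); m=(g>120).astype(np.uint8)
    n,l,st,c=cv2.connectedComponentsWithStats(m)
    return [(st[i,4],(c[i]+[x0,y0]).round(1),at("top",*(c[i]+[x0,y0]),.031).round(4)) for i in range(1,n) if st[i,4]>4]
E
python3 - <<'E'
from h import *
t=cv2.imread("pics/t3raw.png")
for c in caps(t): print(c)
print(t[202:211,316:342].min(2))
print(pix("top",[.442,-.095,.006]),pix("top",[.412,-.095,.036]))
plan(((.6067,-.2315,.30),231),((.44,-.095,.30),179.3))
E
```

```text
(np.int32(70), array([341.1, 199.4]), array([ 0.4557, -0.1442,  0.031 ]))
(np.int32(19), array([320.3, 205.6]), array([ 0.4289, -0.0584,  0.031 ]))
(np.int32(66), array([337.5, 208.1]), array([ 0.4197, -0.1293,  0.031 ]))
[[ 89  89  91  96  98  97  93  90  89  89  90  90  90  90  90  91  91  89
   89  90  90  90  90  90  91  89]
 [ 90  90  97 120 131 127 114  86  85  85  86  87  88  87  88  87  86  87
   88  88  89 108 131 119 110  90]
 [ 91  90 103 136 154 148 129  78  78  79  78  80  79  79  80  80  80  84
   91  90  92 163 227 217 193  95]
 [ 90  91 106 136 154 146 119  83  84  83  83  83  83  83  81  82  81  94
  119 117 116 209 246 246 238 103]
 [ 90  93 109 137 155 147 121  87  88  87  86  85  86  86  85  85  98 133
  153 151 151 221 247 246 239 102]
 [ 90  93 110 138 155 147 118  80  81  80  81  81  81  81  82  82 120 172
  171 171 170 227 247 246 240 100]
 [ 99 100 111 132 146 140 115  84  83  81  82  80  79  81  86 104 137 172
  165 150 148 223 247 246 240  96]
 [ 99 102 104 110 114 113 106  98  97  88  86  85  84  83 105 145 163 161
  144 134 137 202 244 241 225 104]
 [ 58  61  72  77  79  82  82  88  91  78  75  77  75  75 101 138 139 132
  127 168 170 155 151 150 157 157]]
[328.19899374 202.71027972] [329.32343087 209.78861418]
at [ 0.607  -0.2311  0.2059] psi -128.9 open 0.171 t 5.85 F [12.3 -3.6  0. ]
slide [0.04, 0.04, -9.41] rot [-0.001, -0.004, 0.001]
slide [-21.5, -0.1, -9.49] rot [-0.003, -0.003, 0.903]
```

Request:
{"fn": "arm_command", "kwargs": {
  "steps": [
    {"grip": 0.7,"slide": [0,0,0],"delta_rot": [0,0,0]},
    {"grip": 0.7,"slide": [0,0,0],"delta_rot": [0,0,0]},
    {"grip": 0.7,"slide": [0,0,-5],"delta_rot": [0,0,0]},
    {"grip": 0.7,"slide": [0,0,-9.4],"delta_rot": [0,0,0]},
    {"grip": 0.6,"slide": [-21.5,-0.1,-9.4],"delta_rot": [0,0,0.9]},
    {"grip": 0.5,"slide": [-21.5,-0.1,-9.4],"delta_rot": [0,0,0.9]},
    {"grip": 0.5,"slide": [-21.5,-0.1,-9.4],"delta_rot": [0,0,0.9]},
    {"grip": 0.5,"slide": [-21.5,-0.1,-9.4],"delta_rot": [0,0,0.9]}
  ]
}}

```text
clock: 6.85
tcp_pos: [0.4367, -0.0927, 0.2994]
ee_rot: [[0.16, -0.987, 0.0], [-0.987, -0.16, 0.0], [0.0, -0.0, -1.0]]
contact_force: [1.3, -0.0, 0.3]
opening: 0.496
grip_force: 0.0
```

Run:
```python
from h import *
plan(((.428,-.095,.20),179.3),((.428,-.095,.010),179.3))
```

```text
at [ 0.4367 -0.0927  0.2994] psi -170.8 open 0.496 t 6.85 F [ 1.3 -0.   0.3]
slide [0.09, 0.9, 9.94] rot [-0.0, 0.0, 0.173]
slide [0.09, 0.9, 28.94] rot [-0.0, 0.0, 0.173]
```

Request:
{"fn": "arm_command", "kwargs": {
  "steps": [
    {"grip": 0.5,"slide": [0.1,0.9,6],"delta_rot": [0,0,0.165]},
    {"grip": 0.5,"slide": [0.1,0.9,12],"delta_rot": [0,0,0.165]},
    {"grip": 0.5,"slide": [0.1,0.9,18],"delta_rot": [0,0,0.165]},
    {"grip": 0.5,"slide": [0.1,0.9,22],"delta_rot": [0,0,0.165]},
    {"grip": 0.5,"slide": [0.1,0.9,22],"delta_rot": [0,0,0.165]}
  ]
}}

```text
clock: 7.48
tcp_pos: [0.4282, -0.0961, 0.0774]
ee_rot: [[0.001, -1.0, -0.005], [-1.0, -0.001, 0.001], [-0.001, 0.005, -1.0]]
contact_force: [0.4, 0.2, 0.0]
opening: 0.501
grip_force: 0.0
```

Run:
```python
from h import *
plan(((.428,-.095,.010),179.3))
s=optics.capture("scene")
cv2.imwrite("pics/c4.png",cv2.resize(s[180:280,250:350],None,fx=5,fy=5,interpolation=cv2.INTER_CUBIC))
```

```text
at [ 0.4282 -0.0961  0.0774] psi -179.9 open 0.501 t 7.47 F [0.4 0.2 0. ]
slide [-0.1, -0.01, 6.74] rot [0.005, 0.001, 0.013]
```

View pics/c4.png

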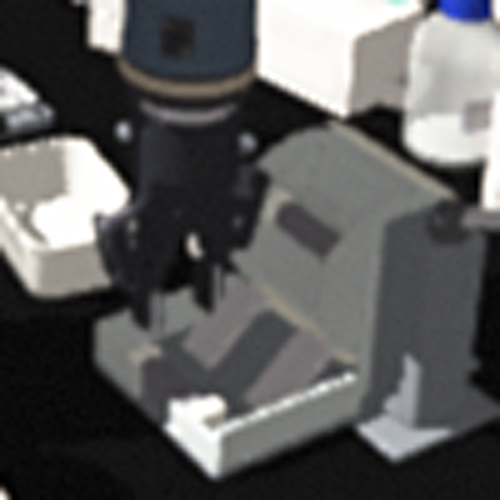

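Request:
{"fn": "arm_command", "kwargs": {
  "steps": [
    {"grip": 0.5,"slide": [-0.1,0,3.5],"delta_rot": [0,0,0]},
    {"grip": 0.5,"slide": [-0.1,0,6.0],"delta_rot": [0,0,0]},
    {"grip": 0.5,"slide": [-0.1,0,6.7],"delta_rot": [0,0,0]},
    {"grip": 0.5,"slide": [-0.1,0,6.7],"delta_rot": [0,0,0]},
    {"grip": 0.1,"slide": [-0.1,0,6.7],"delta_rot": [0,0,0]},
    {"grip": 0.1,"slide": [-0.1,0,6.7],"delta_rot": [0,0,0]},
    {"grip": 0.1,"slide": [-0.1,0,6.7],"delta_rot": [0,0,0]}
  ]
}}

```text
clock: 8.4
tcp_pos: [0.4314, -0.0958, 0.0136]
ee_rot: [[0.001, -1.0, 0.002], [-1.0, -0.001, -0.001], [0.001, -0.002, -1.0]]
contact_force: [-2.6, 0.5, 12.6]
opening: 0.242
grip_force: 58.7
```

Request:
{"fn": "arm_command", "kwargs": {
  "steps": [
    {"grip": 0.1,"slide": [0,0,-6],"delta_rot": [0,0,0]},
    {"grip": 0.1,"slide": [0,0,-11],"delta_rot": [0,0,0]},
    {"grip": 0.1,"slide": [0,0,-11],"delta_rot": [0,0,0]}
  ]
}}

```text
clock: 8.78
tcp_pos: [0.4328, -0.0961, 0.1263]
ee_rot: [[0.001, -1.0, 0.007], [-1.0, -0.001, -0.002], [0.002, -0.007, -1.0]]
contact_force: [-0.2, -0.5, -1.9]
opening: 0.249
grip_force: 37.9
```

```bash
cat >> h.py <<'E'
def tub(im):
    x0,y0,x1,y1=240,160,312,222
    m=((im[y0:y1,x0:x1].min(2))>125).astype(np.uint8); m=cv2.morphologyEx(m,cv2.MORPH_CLOSE,np.ones((5,5)))
    cs,_=cv2.findContours(m,cv2.RETR_EXTERNAL,cv2.CHAIN_APPROX_NONE); c=max(cs,key=cv2.contourArea)
    b=cv2.boxPoints(cv2.minAreaRect(c.astype(np.float32)))+[x0,y0]
    P=np.array([at("top",*q,.05) for q in b])[:,:2]
    e=P[1]-P[0],P[2]-P[1]; L=max(e,key=np.linalg.norm); L=L*np.sign(L[1])
    print("tub centre",P.mean(0).round(4),"sides",np.linalg.norm(e,axis=1).round(3),"yaw deg",np.degrees(np.arctan2(-L[0],L[1])).round(1))
    return P.mean(0),np.arctan2(-L[0],L[1])
def totub(dx=0,z1=.036):
    c,a=tub(optics.capture("top")); p=c+dx*np.array([np.cos(a),np.sin(a)])
    psi=180+np.degrees(a)
    plan(((*p,.13),psi),((*p,z1),psi))
E
python3 - <<'E'
from h import *
tub(cv2.imread("pics/top0raw.png")); totub(.015)
E
```

```text
tub centre [0.4786 0.1235] sides [0.104 0.154] yaw deg -12.3
tub centre [0.4786 0.1235] sides [0.104 0.154] yaw deg -12.3
at [ 0.4317 -0.0958  0.1242] psi -179.9 open 0.246 t 8.82 F [-0.3  0.6 -1.3]
slide [-21.6, -6.19, -0.57] rot [-0.004, -0.0, 0.216]
slide [-21.61, -6.15, 8.83] rot [-0.004, -0.0, 0.216]
```

Request:
{"fn": "arm_command", "kwargs": {
  "steps": [
    {"grip": 0.1,"slide": [-21.6,-6.2,-0.5],"delta_rot": [0,0,0.216]},
    {"grip": 0.1,"slide": [-21.6,-6.2,-0.5],"delta_rot": [0,0,0.216]},
    {"grip": 0.1,"slide": [-21.6,-6.2,-0.5],"delta_rot": [0,0,0.216]},
    {"grip": 0.1,"slide": [-21.6,-6.2,-0.5],"delta_rot": [0,0,0.216]},
    {"grip": 0.1,"slide": [-21.6,-6.2,3],"delta_rot": [0,0,0.216]}
  ]
}}

```text
clock: 9.45
tcp_pos: [0.4938, 0.1238, 0.0925]
ee_rot: [[-0.209, -0.978, 0.003], [-0.978, 0.209, 0.001], [-0.002, -0.003, -1.0]]
contact_force: [0.1, -0.8, -1.7]
opening: 0.239
grip_force: 64.7
```

Run:
```python
from h import *
p=np.array([.4786,.1235])+.015*np.array([np.cos(-.21),np.sin(-.21)])
plan(((*p,.036),167.7))
s=optics.capture("scene"); cv2.imwrite("pics/s5.png",s)
c=s[150:240,225:325]
print((c.min(2)>150).sum())
```

```text
at [0.4938 0.1238 0.0925] psi 167.9 open 0.239 t 9.45 F [ 0.1 -0.8 -1.7]
slide [0.35, -0.01, 5.65] rot [-0.003, 0.002, 0.004]
2670
```

Request:
{"fn": "arm_command", "kwargs": {
  "steps": [
    {"grip": 0.1,"slide": [0.35,0,3],"delta_rot": [0,0,0]},
    {"grip": 0.1,"slide": [0.35,0,5.6],"delta_rot": [0,0,0]},
    {"grip": 0.1,"slide": [0.35,0,5.6],"delta_rot": [0,0,0]},
    {"grip": 0.36,"slide": [0.35,0,5.6],"delta_rot": [0,0,0]},
    {"grip": 0.36,"slide": [0.35,0,5.6],"delta_rot": [0,0,0]},
    {"grip": 0.36,"slide": [0.35,0,0],"delta_rot": [0,0,0]},
    {"grip": 0.5,"slide": [0.35,0,-6],"delta_rot": [0,0,0]},
    {"grip": 0.7,"slide": [0.35,0,-12],"delta_rot": [0,0,0]}
  ]
}}

```text
clock: 10.5
tcp_pos: [0.4911, 0.1171, 0.2151]
ee_rot: [[-0.213, -0.977, 0.001], [-0.977, 0.213, 0.0], [-0.001, -0.001, -1.0]]
contact_force: [1.7, -0.1, -0.3]
opening: 0.689
grip_force: 0.0
```

Run:
```python
from h import *
plan(((.5,0.05,.29),51),((.606,-.2312,.29),51))
s=optics.capture("scene"); cv2.imwrite("pics/c6.png",cv2.resize(s[150:270,210:330],None,fx=4,fy=4,interpolation=cv2.INTER_CUBIC))
```

```text
at [0.4911 0.1171 0.2151] psi 167.7 open 0.689 t 10.5 F [ 1.7 -0.1 -0.3]
slide [6.36, -2.31, -7.49] rot [-0.0, 0.002, 2.037]
slide [31.58, -18.66, -7.49] rot [-0.0, 0.002, 2.037]
```

View pics/c6.png

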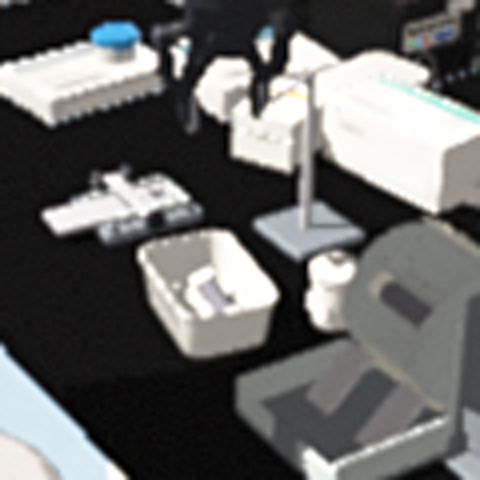

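Request:
{"fn": "arm_command", "kwargs": {
  "steps": [
    {"grip": 0.8,"slide": [0,0,-7.5],"delta_rot": [0,0,0.18]},
    {"grip": 0.8,"slide": [0,0,-7.5],"delta_rot": [0,0,0.37]},
    {"grip": 0.8,"slide": [31.6,-18.7,-7.5],"delta_rot": [0,0,2.037]},
    {"grip": 0.8,"slide": [31.6,-18.7,-7.5],"delta_rot": [0,0,2.037]},
    {"grip": 0.8,"slide": [31.6,-18.7,-7.5],"delta_rot": [0,0,2.037]},
    {"grip": 0.8,"slide": [31.6,-18.7,-7.5],"delta_rot": [0,0,2.037]},
    {"grip": 0.8,"slide": [31.6,-18.7,-7.5],"delta_rot": [0,0,2.037]},
    {"grip": 0.8,"slide": [31.6,-18.7,-7.5],"delta_rot": [0,0,2.037]}
  ]
}}

```text
clock: 11.55
tcp_pos: [0.6069, -0.2338, 0.288]
ee_rot: [[-0.99, 0.143, 0.001], [0.143, 0.99, -0.0], [-0.001, -0.0, -1.0]]
contact_force: [0.0, 0.8, -0.0]
opening: 0.804
grip_force: 0.0
```

Run:
```python
from h import *
plan(((.606,-.2312,.29),51),((.606,-.2312,.2055),51))
```

```text
at [ 0.6069 -0.2338  0.288 ] psi 81.8 open 0.804 t 11.55 F [ 0.   0.8 -0. ]
slide [0.12, 0.24, -0.21] rot [0.0, 0.001, 0.538]
slide [0.13, 0.24, 8.24] rot [0.0, 0.001, 0.538]
```

Request:
{"fn": "arm_command", "kwargs": {
  "steps": [
    {"grip": 0.8,"slide": [0.1,0.2,0],"delta_rot": [0,0,0.53]},
    {"grip": 0.8,"slide": [0.1,0.2,0],"delta_rot": [0,0,0.53]},
    {"grip": 0.8,"slide": [0.1,0.2,0],"delta_rot": [0,0,0.53]},
    {"grip": 0.8,"slide": [0.1,0.2,5],"delta_rot": [0,0,0.53]},
    {"grip": 0.8,"slide": [0.1,0.2,8.2],"delta_rot": [0,0,0.53]},
    {"grip": 0.1,"slide": [0.1,0.2,8.2],"delta_rot": [0,0,0.53]},
    {"grip": 0.1,"slide": [0.1,0.2,8.2],"delta_rot": [0,0,0.53]},
    {"grip": 0.1,"slide": [0.1,0.2,8.2],"delta_rot": [0,0,0.53]}
  ]
}}

```text
clock: 12.55
tcp_pos: [0.6068, -0.2298, 0.2071]
ee_rot: [[-0.786, 0.618, 0.003], [0.618, 0.786, -0.001], [-0.003, 0.001, -1.0]]
contact_force: [2.7, -1.5, 16.0]
opening: 0.168
grip_force: 60.3
```

Run:
```python
from h import *
plan(); arc(2.46,3.55,9)
```

```text
at [ 0.6068 -0.2298  0.2071] psi 51.8 open 0.168 t 12.55 F [ 2.7 -1.5 16. ]
[0.02, 0.54, 0.0] -0.121
[0.11, 1.08, 0.0] -0.242
[0.27, 1.6, 0.0] -0.363
[0.49, 2.1, -0.0] -0.484
[0.76, 2.57, -0.0] -0.606
[1.09, 3.01, -0.0] -0.727
[1.47, 3.4, -0.0] -0.848
[1.9, 3.74, -0.0] -0.969
[2.36, 4.03, -0.0] -1.09
```

Request:
{"fn": "arm_command", "kwargs": {
  "steps": [
    {"grip": 0.1,"slide": [0.04,0.56,0],"delta_rot": [0,0,-0.125]},
    {"grip": 0.1,"slide": [0.14,1.11,0],"delta_rot": [0,0,-0.25]},
    {"grip": 0.1,"slide": [0.32,1.65,0],"delta_rot": [0,0,-0.375]},
    {"grip": 0.1,"slide": [0.55,2.16,0],"delta_rot": [0,0,-0.5]},
    {"grip": 0.1,"slide": [0.86,2.63,0],"delta_rot": [0,0,-0.625]},
    {"grip": 0.1,"slide": [1.21,3.07,0],"delta_rot": [0,0,-0.75]},
    {"grip": 0.1,"slide": [1.62,3.45,0],"delta_rot": [0,0,-0.875]},
    {"grip": 0.1,"slide": [2.08,3.78,0],"delta_rot": [0,0,-1.0]}
  ]
}}

```text
clock: 13.55
tcp_pos: [0.6139, -0.1874, 0.2072]
ee_rot: [[-0.944, -0.331, 0.003], [-0.331, 0.944, -0.002], [-0.002, -0.003, -1.0]]
contact_force: [-1.0, -4.7, 8.3]
opening: 0.169
grip_force: 58.5
```

Run:
```python
from h import *
plan()
for k in range(2):
    t=optics.capture("top")
    cv2.imwrite(f"pics/t7_{k}.png",t)
    print(t[201:211,314:342].min(2))
for c in caps(t):print(c)
```

```text
at [ 0.6139 -0.1874  0.2072] psi 109.3 open 0.169 t 13.55 F [-1.  -4.7  8.3]
[[ 89  88  88  88  87  88  88  87  87  87  87  88  88  89  88  88  89  89
   89  88  88 109 130 109 132  89  88  88]
 [ 89  88  88  87  89  95  97  95  90  87  87  88  87  89  88  89  89  89
   90  88  87  89  88  89  88  88  88  88]
 [ 88  89  89  87  96 118 129 126 112  84  84  84  84  85  86  86  86  86
   86  86  86  87  88 105 127 119 110  89]
 [ 88  88  89  88 101 134 151 147 129  77  78  77  77  78  79  78  79  79
   78  82  90  88  91 160 224 217 195  94]
 [ 87  88  89  89 104 134 152 143 118  83  82  82  82  82  81  81  81  81
   89 110 117 116 115 205 246 245 239  99]
 [ 87  88  89  91 107 135 152 143 119  86  87  86  85  85  84  84  84  83
  110 151 150 149 149 218 246 246 238  99]
 [ 88  88  89  92 109 135 153 144 115  78  78  80  79  80  79  79  80  97
  140 169 169 169 168 223 246 246 238  97]
 [ 99  98  98  99 110 131 143 136 112  83  81  80  79  79  78  79  92 134
  169 169 162 147 146 218 247 246 237  94]
 [101  99  98 100 102 107 113 113 105  96  96  87  85  83  82  82 113 158
  161 158 141
[... 837 characters left out ...]
245 238  99]
 [ 88  88  89  92 109 136 153 143 116  79  78  79  79  79  79  79  79  97
  141 169 168 169 167 223 246 246 238  97]
 [ 99  98  97  99 110 131 144 136 113  84  81  80  80  79  79  78  92 134
  169 169 162 148 145 218 247 246 238  94]
 [100  99  98 100 102 107 112 112 106  97  96  86  84  83  83  82 113 159
  161 158 141 133 135 198 243 238 220 102]
 [ 57  57  56  61  71  76  78  80  82  87  89  77  74  75  74  75 100 136
  137 130 125 166 167 153 148 147 155 155]]
(np.int32(67), array([340.9, 199.2]), array([ 0.4566, -0.1433,  0.031 ]))
(np.int32(18), array([320.2, 205.6]), array([ 0.429, -0.058,  0.031]))
(np.int32(68), array([337.3, 208. ]), array([ 0.4197, -0.1285,  0.031 ]))
```

Run:
```python
from h import *
plan(((.614,-.187,.30),109.3),((.429,-.0955,.30),179.5))
```

```text
at [ 0.6137 -0.1869  0.2072] psi 109.3 open 0.171 t 13.65 F [-1.5 -1.2  8.5]
slide [-0.05, -0.04, -9.28] rot [-0.002, 0.002, 0.001]
slide [14.38, 14.72, -9.34] rot [-0.003, 0.001, -1.224]
```

Request:
{"fn": "arm_command", "kwargs": {
  "steps": [
    {"grip": 0.7,"slide": [0,0,0],"delta_rot": [0,0,0]},
    {"grip": 0.7,"slide": [0,0,0],"delta_rot": [0,0,0]},
    {"grip": 0.7,"slide": [0,0,-5],"delta_rot": [0,0,0]},
    {"grip": 0.7,"slide": [0,0,-9.4],"delta_rot": [0,0,0]},
    {"grip": 0.6,"slide": [14.4,14.7,-9.4],"delta_rot": [0,0,-1.224]},
    {"grip": 0.5,"slide": [14.4,14.7,-9.4],"delta_rot": [0,0,-1.224]},
    {"grip": 0.5,"slide": [14.4,14.7,-9.4],"delta_rot": [0,0,-1.224]},
    {"grip": 0.5,"slide": [14.4,14.7,-9.4],"delta_rot": [0,0,-1.224]}
  ]
}}

```text
clock: 14.65
tcp_pos: [0.4264, -0.094, 0.2997]
ee_rot: [[-0.488, -0.873, 0.001], [-0.873, 0.488, -0.0], [-0.0, -0.001, -1.0]]
contact_force: [0.6, 0.3, 0.3]
opening: 0.501
grip_force: 0.0
```

Run:
```python
from h import *
plan(((.429,-.0955,.01),179.5))
```

```text
at [ 0.4264 -0.094   0.2997] psi 150.8 open 0.501 t 14.65 F [0.6 0.3 0.3]
slide [0.01, -0.28, 28.97] rot [-0.001, 0.0, -0.502]
```

Request:
{"fn": "arm_command", "kwargs": {
  "steps": [
    {"grip": 0.5,"slide": [0,-0.3,6],"delta_rot": [0,0,-0.5]},
    {"grip": 0.5,"slide": [0,-0.3,12],"delta_rot": [0,0,-0.5]},
    {"grip": 0.5,"slide": [0,-0.3,18],"delta_rot": [0,0,-0.5]},
    {"grip": 0.5,"slide": [0,-0.3,22],"delta_rot": [0,0,-0.5]},
    {"grip": 0.5,"slide": [0,-0.3,22],"delta_rot": [0,0,-0.5]}
  ]
}}

```text
clock: 15.28
tcp_pos: [0.4295, -0.0961, 0.0775]
ee_rot: [[-0.017, -1.0, -0.004], [-1.0, 0.017, 0.001], [-0.001, 0.004, -1.0]]
contact_force: [-0.1, -0.6, -0.4]
opening: 0.5
grip_force: 0.0
```

Run:
```python
from h import *
plan(((.4285,-.0955,.011),179.5))
```

```text
at [ 0.4295 -0.0961  0.0775] psi 179.0 open 0.5 t 15.28 F [-0.1 -0.6 -0.4]
slide [-0.05, 0.08, 6.65] rot [0.004, 0.001, -0.008]
```

Request:
{"fn": "arm_command", "kwargs": {
  "steps": [
    {"grip": 0.5,"slide": [0,0.1,3.5],"delta_rot": [0,0,0]},
    {"grip": 0.5,"slide": [0,0.1,6.0],"delta_rot": [0,0,0]},
    {"grip": 0.5,"slide": [0,0.1,6.6],"delta_rot": [0,0,0]},
    {"grip": 0.1,"slide": [0,0.1,6.6],"delta_rot": [0,0,0]},
    {"grip": 0.1,"slide": [0,0.1,6.6],"delta_rot": [0,0,0]},
    {"grip": 0.1,"slide": [0,0.1,6.6],"delta_rot": [0,0,0]},
    {"grip": 0.1,"slide": [0,0.1,0],"delta_rot": [0,0,0]},
    {"grip": 0.1,"slide": [0,0.1,-4.8],"delta_rot": [0,0,0]}
  ]
}}

```text
clock: 16.27
tcp_pos: [0.4306, -0.0965, 0.1301]
ee_rot: [[-0.017, -1.0, 0.001], [-1.0, 0.017, -0.0], [0.0, -0.001, -1.0]]
contact_force: [2.1, 0.3, -0.7]
opening: 0.239
grip_force: 59.1
```

Run:
```python
from h import *
totub(-.015)
```

```text
tub centre [0.4668 0.107 ] sides [0.104 0.154] yaw deg -11.4
at [ 0.4332 -0.0971  0.1361] psi 179.0 open 0.239 t 16.32 F [ 4.6 -0.4  9.8]
slide [-20.74, -1.53, 0.59] rot [-0.009, -0.001, 0.182]
slide [-20.76, -1.45, 9.99] rot [-0.009, -0.001, 0.182]
```

Request:
{"fn": "arm_command", "kwargs": {
  "steps": [
    {"grip": 0.1,"slide": [-20.7,-1.5,0.5],"delta_rot": [0,0,0.18]},
    {"grip": 0.1,"slide": [-20.7,-1.5,0.5],"delta_rot": [0,0,0.18]},
    {"grip": 0.1,"slide": [-20.7,-1.5,0.5],"delta_rot": [0,0,0.18]},
    {"grip": 0.1,"slide": [-20.7,-1.5,0.5],"delta_rot": [0,0,0.18]},
    {"grip": 0.1,"slide": [-20.7,-1.5,4],"delta_rot": [0,0,0.18]},
    {"grip": 0.1,"slide": [-20.7,-1.5,4],"delta_rot": [0,0,0.18]}
  ]
}}

```text
clock: 17.08
tcp_pos: [0.4476, 0.1102, 0.0865]
ee_rot: [[-0.195, -0.981, -0.003], [-0.981, 0.195, -0.001], [0.001, 0.002, -1.0]]
contact_force: [0.1, -0.4, -0.6]
opening: 0.24
grip_force: 59.1
```

Run:
```python
from h import *
p=np.array([.4668,.107])-.015*np.array([np.cos(-.2),np.sin(-.2)])
plan(((*p,.036),168.6))
```

```text
at [0.4476 0.1102 0.0865] psi 168.8 open 0.24 t 17.07 F [ 0.1 -0.4 -0.6]
slide [-0.07, -0.46, 5.04] rot [0.002, -0.001, 0.003]
```

Request:
{"fn": "arm_command", "kwargs": {
  "steps": [
    {"grip": 0.1,"slide": [0,-0.4,3],"delta_rot": [0,0,0]},
    {"grip": 0.1,"slide": [0,-0.4,5.0],"delta_rot": [0,0,0]},
    {"grip": 0.1,"slide": [0,-0.4,5.0],"delta_rot": [0,0,0]},
    {"grip": 0.36,"slide": [0,-0.4,5.0],"delta_rot": [0,0,0]},
    {"grip": 0.36,"slide": [0,-0.4,5.0],"delta_rot": [0,0,0]},
    {"grip": 0.36,"slide": [0,-0.4,0],"delta_rot": [0,0,0]},
    {"grip": 0.5,"slide": [0,-0.4,-6],"delta_rot": [0,0,0]},
    {"grip": 0.7,"slide": [0,-0.4,-12],"delta_rot": [0,0,0]}
  ]
}}

```text
clock: 18.08
tcp_pos: [0.4524, 0.1093, 0.2097]
ee_rot: [[-0.196, -0.981, 0.001], [-0.981, 0.196, 0.0], [-0.0, -0.001, -1.0]]
contact_force: [0.8, -0.0, -0.3]
opening: 0.689
grip_force: 0.0
```

Run:
```python
from h import *
plan(((.614,-.187,.29),109))
s=optics.capture("scene"); cv2.imwrite("pics/c8.png",cv2.resize(s[160:260,220:320],None,fx=4,fy=4,interpolation=cv2.INTER_CUBIC))
```

```text
at [0.4524 0.1093 0.2097] psi 168.7 open 0.689 t 18.07 F [ 0.8 -0.  -0.3]
slide [25.89, -21.65, -8.03] rot [-0.0, 0.0, 1.042]
```

View pics/c8.png

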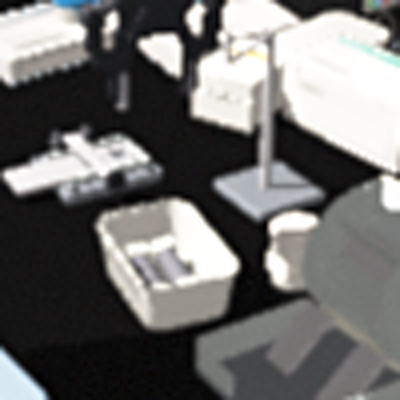

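Request:
{"fn": "arm_command", "kwargs": {
  "steps": [
    {"grip": 0.8,"slide": [0,0,-6],"delta_rot": [0,0,0.15]},
    {"grip": 0.8,"slide": [0,0,-8],"delta_rot": [0,0,0.3]},
    {"grip": 0.8,"slide": [25.9,-21.7,-8],"delta_rot": [0,0,1.04]},
    {"grip": 0.8,"slide": [25.9,-21.7,-8],"delta_rot": [0,0,1.04]},
    {"grip": 0.8,"slide": [25.9,-21.7,-8],"delta_rot": [0,0,1.04]},
    {"grip": 0.8,"slide": [25.9,-21.7,-8],"delta_rot": [0,0,1.04]},
    {"grip": 0.8,"slide": [25.9,-21.7,-8],"delta_rot": [0,0,1.04]},
    {"grip": 0.8,"slide": [25.9,-21.7,-8],"delta_rot": [0,0,1.04]}
  ]
}}

```text
clock: 19.12
tcp_pos: [0.6154, -0.1901, 0.2865]
ee_rot: [[-0.946, -0.326, -0.001], [-0.326, 0.946, -0.0], [0.001, 0.0, -1.0]]
contact_force: [-0.3, 1.4, -0.1]
opening: 0.8
grip_force: 0.0
```

Run:
```python
from h import *
plan(((.614,-.187,.2065),109))
```

```text
at [ 0.6154 -0.1901  0.2865] psi 109.0 open 0.8 t 19.12 F [-0.3  1.4 -0.1]
slide [0.03, 0.34, 8.0] rot [0.0, -0.001, -0.0]
```

Request:
{"fn": "arm_command", "kwargs": {
  "steps": [
    {"grip": 0.8,"slide": [0,0.2,5],"delta_rot": [0,0,0]},
    {"grip": 0.8,"slide": [0,0.2,8],"delta_rot": [0,0,0]},
    {"grip": 0.1,"slide": [0,0.2,8],"delta_rot": [0,0,0]},
    {"grip": 0.1,"slide": [0,0.2,8],"delta_rot": [0,0,0]},
    {"grip": 0.1,"slide": [0,0.2,8],"delta_rot": [0,0,0]}
  ]
}}

```text
clock: 19.75
tcp_pos: [0.6152, -0.1853, 0.209]
ee_rot: [[-0.945, -0.328, 0.003], [-0.328, 0.945, -0.001], [-0.002, -0.002, -1.0]]
contact_force: [0.6, 2.5, 15.8]
opening: 0.172
grip_force: 60.1
```

Request:
{"fn": "arm_command", "kwargs": {
  "steps": [
    {"grip": 0.1,"slide": [0.04,0.56,0],"delta_rot": [0,0,-0.125]},
    {"grip": 0.1,"slide": [0.14,1.11,0],"delta_rot": [0,0,-0.25]},
    {"grip": 0.1,"slide": [0.32,1.65,0],"delta_rot": [0,0,-0.375]},
    {"grip": 0.1,"slide": [0.55,2.16,0],"delta_rot": [0,0,-0.5]},
    {"grip": 0.1,"slide": [0.86,2.63,0],"delta_rot": [0,0,-0.625]},
    {"grip": 0.1,"slide": [1.21,3.07,0],"delta_rot": [0,0,-0.75]},
    {"grip": 0.1,"slide": [1.62,3.45,0],"delta_rot": [0,0,-0.875]},
    {"grip": 0.1,"slide": [2.08,3.78,0],"delta_rot": [0,0,-1.0]}
  ]
}}

```text
clock: 20.75
tcp_pos: [0.5824, -0.1564, 0.2091]
ee_rot: [[-0.231, -0.973, 0.002], [-0.973, 0.231, -0.001], [0.001, -0.002, -1.0]]
contact_force: [-6.2, -0.6, 9.1]
opening: 0.17
grip_force: 58.7
```

Run:
```python
from h import *
plan()
for k in range(3): t=optics.capture("top")
cv2.imwrite(f"pics/t9.png",t)
print(t[201:211,314:342].min(2))
```

```text
at [ 0.5824 -0.1564  0.2091] psi 166.7 open 0.17 t 20.75 F [-6.2 -0.6  9.1]
[[ 89  88  89  88  89  88  88  88  88  88  88  88  89  89  89  89  89  90
   90 101 138 165 167 166 166 167 168 167]
 [ 90  89  88  89  88  88  88  88  88  88  88  88  89  90  88  90  90  89
   90 120 167 167 167 167 166 167 167 167]
 [ 89  90  90  88  88  88  88  88  88  88  88  88  88  89  89  90  90  89
   89 120 167 168 167 167 166 166 168 168]
 [ 89  89  89  89  88  88  89  88  88  88  88  88  88  89  88  89  89  89
  102 140 168 168 167 166 167 167 168 167]
 [ 89  88  89  89  88  87  89  88  88  88  89  88  89  88  88  89  89  89
  121 168 168 162 146 145 145 147 146 146]
 [ 88  88  89  89  88  88  87  87  88  88  89  88  88  88  88  89  89 102
  140 168 169 151  89  89  89  90  89  89]
 [ 88  89  89  89  89  89  88  88  89  88  87  88  88  88  88  88  88 121
  167 168 162 132  90  89  89  90  88  88]
 [ 99  98  98  98  98  95  92  92  92  91  91  88  87  88  89  88 101 138
  167 168 149  90  89  89  88  89  89  89]
 [101  99  99 101 103 102  99  99  98 100  99  89  89  89  89  87 118 164
  165 161 145 137 136 120 116 111 106 102]
 [ 57  56  57  60  71  76  79  81  82  87  89  77  74  75  74  74 100 136
  138 131 125 167 167 147 144 143 153 156]]
```

Request:
{"fn": "arm_command", "kwargs": {
  "steps": [
    {"grip": 0.1,"slide": [0.04,0.56,0],"delta_rot": [0,0,-0.125]},
    {"grip": 0.1,"slide": [0.14,1.11,0],"delta_rot": [0,0,-0.25]},
    {"grip": 0.1,"slide": [0.32,1.65,0],"delta_rot": [0,0,-0.375]},
    {"grip": 0.1,"slide": [0.55,2.16,0],"delta_rot": [0,0,-0.5]},
    {"grip": 0.1,"slide": [0.55,2.16,0],"delta_rot": [0,0,-0.5]},
    {"grip": 0.1,"slide": [0.55,2.16,0],"delta_rot": [0,0,-0.5]},
    {"grip": 0.1,"slide": [0.55,2.16,0],"delta_rot": [0,0,-0.5]}
  ]
}}

```text
clock: 21.78
tcp_pos: [0.5594, -0.1567, 0.2091]
ee_rot: [[0.26, -0.966, 0.001], [-0.966, -0.26, -0.001], [0.001, -0.0, -1.0]]
contact_force: [-12.6, 0.8, 14.6]
opening: 0.168
grip_force: 59.4
```

Run:
```python
from h import *
plan()
t=optics.capture("top");s=optics.capture("scene")
print(t[203:210,314:342].min(2))
a=cv2.resize(t[140:220,250:370],(480,320),interpolation=cv2.INTER_CUBIC)
b=cv2.resize(s[190:280,260:340],(284,320),interpolation=cv2.INTER_CUBIC)
cv2.imwrite("pics/c10.png",np.hstack([a,b]))
```

```text
at [ 0.5594 -0.1567  0.2091] psi -164.9 open 0.168 t 21.77 F [-12.6   0.8  14.6]
[[ 89  90  90  89  88  88  89  88  89  89  89  89  89  90  90  90  90  90
   91 121 168 169 168 168 167 168 169 169]
 [ 89  90  90  90  88  89  88  88  89  89  89  89  89  90  89  89  90  89
   90 122 169 168 167 168 167 169 169 168]
 [ 88  89  90  90  89  89  88  89  88  89  89  88  90  88  88  89  90  90
  103 141 169 163 146 146 147 147 147 148]
 [ 88  88  89  89  90  90  88  89  89  89  89  88  89  88  89  88  90  90
  122 169 169 152  90  91  90  90  90  89]
 [ 88  89  89  90  90  90  88  89  90  89  89  88  88  89  89  89  89 102
  141 169 163 134  90  90  89  90  89  89]
 [ 99  99  99  99  98  96  93  93  92  92  91  88  88  89  89  89  88 121
  168 168 150  91  90  90  89  90  89  89]
 [102 100  99 101 103 103 100 100  99 101 100  90  89  90  89  89  89 119
  165 163 145 138 137 121 116 112 108 102]]
```

View pics/c10.png

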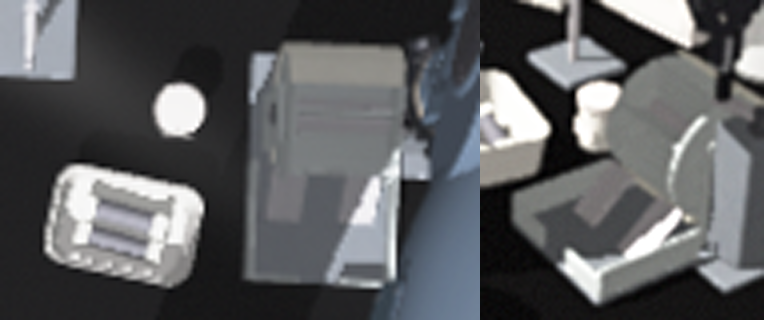

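Run:
```python
from h import *
np.set_printoptions(precision=4,suppress=True)
plan(((.5594,-.1567,.30),195.1),((.515,.281,.30),176),((.515,.281,.10),176))
print("tip",at("top",257.0,155.8,.21),"post",at("top",257.5,141.5,.2))
# triangulate tip
def tri(a,b):
    (o1,d1),(o2,d2)=ray(*a),ray(*b); A=np.c_[d1,-d2]; k=np.linalg.lstsq(A,o2-o1,rcond=None)[0]
    p,q=o1+k[0]*d1,o2+k[1]*d2; return (p+q)/2,np.linalg.norm(p-q)
print(tri(("scene",276.7,168.1),("top",257.,155.8)))
s=cv2.imread("pics/scene0raw.png"); print(s[163:178,270:292].min(2))
```

```text
at [ 0.5594 -0.1567  0.2091] psi -164.9 open 0.168 t 21.88 F [-12.3   0.6  13.7]
slide [0.01, 0.0, -9.09] rot [-0.0, -0.001, -0.001]
slide [-43.42, -7.08, -9.14] rot [-0.0, -0.001, 0.333]
slide [-43.44, -7.08, 10.86] rot [-0.0, -0.001, 0.333]
tip [0.6071 0.2033 0.21  ] post [0.6627 0.2023 0.2   ]
(array([0.6076, 0.2031, 0.2087]), np.float64(0.000707255129226589))
[[246 246 246 246 245 244 244 247 249 250 250 250 250 250 250 250 250 251
  252 254 254 248]
 [244 241 237 235 238 240 244 247 249 250 250 250 250 249 250 250 250 250
  251 252 253 255]
 [243 244 244 244 244 243 245 246 248 249 250 250 250 250 250 251 251 252
  252 251 248 244]
 [243 241 238 236 231 232 233 238 242 247 249 250 251 252 253 251 247 249
  251 242 220 199]
 [223 219 214 214 218 224 218 233 247 250 250 247 247 250 255 239 178 166
  180 190 197 217]
 [207 217 228 238 246 245 177 174 240 252 247 227 197 183 190 162 107 101
  138 220 245 249]
 [246 247 246 248 254 255 171 114 170 224 229 205 162 124 103 109 102 105
  167 253 255 252]
 [253 255 238 206 195 193 136 124 206 254 255 254 200 134 139 163 134 108
  171 255 255 251]
 [192 194 168 149 148 142 115 161 253 255 255 242 166 161 234 255 196 118
  173 255 254 251]
 [130 132 121 135 168 187 135 138 199 200 189 156 132 193 255 255 208 122
  179 255 255 252]
 [121 119 138 192 243 254 175 128 157 132 141 177 177 177 204 215 167 116
  182 255 255 254]
 [148 185 225 255 255 255 179 113 141 176 227 254 254 244 231 206 142 104
  184 255 255 253]
 [217 255 255 255 254 249 209 168 191 245 255 255 255 255 255 255 178 109
  180 255 247 247]
 [255 255 255 254 254 255 255 249 237 252 255 254 254 255 255 255 196 112
  155 217 208 241]
 [255 255 254 254 254 254 255 255 253 254 253 252 252 253 255 255 196 111
  126 150 170 240]]
```

Request:
{"fn": "arm_command", "kwargs": {
  "steps": [
    {"grip": 0.7,"slide": [0,0,0],"delta_rot": [0,0,0]},
    {"grip": 0.7,"slide": [0,0,0],"delta_rot": [0,0,0]},
    {"grip": 0.7,"slide": [0,0,-5],"delta_rot": [0,0,0]},
    {"grip": 0.7,"slide": [0,0,-9.2],"delta_rot": [0,0,0]},
    {"grip": 0.7,"slide": [-43.4,-7.1,-9.2],"delta_rot": [0,0,0.333]},
    {"grip": 0.7,"slide": [-43.4,-7.1,-9.2],"delta_rot": [0,0,0.333]},
    {"grip": 0.7,"slide": [-43.4,-7.1,-9.2],"delta_rot": [0,0,0.333]},
    {"grip": 0.7,"slide": [-43.4,-7.1,-9.2],"delta_rot": [0,0,0.333]}
  ]
}}

```text
clock: 22.88
tcp_pos: [0.5348, 0.0908, 0.2995]
ee_rot: [[-0.07, -0.998, 0.001], [-0.998, 0.07, 0.0], [-0.0, -0.001, -1.0]]
contact_force: [1.5, 0.7, 0.7]
opening: 0.698
grip_force: 0.0
```

Run:
```python
from h import *
plan(((.515,.281,.30),176),((.515,.281,.10),176),((.515,.281,.017),176))
```

```text
at [0.5348 0.0908 0.2995] psi 176.0 open 0.698 t 22.88 F [1.5 0.7 0.7]
slide [-18.84, 3.31, -0.05] rot [-0.001, 0.0, -0.0]
slide [-18.83, 3.32, 19.95] rot [-0.001, 0.0, -0.0]
slide [-18.83, 3.33, 28.25] rot [-0.001, 0.0, -0.0]
```

Request:
{"fn": "arm_command", "kwargs": {
  "steps": [
    {"grip": 0.6,"slide": [-18.8,3.3,0],"delta_rot": [0,0,0]},
    {"grip": 0.6,"slide": [-18.8,3.3,0],"delta_rot": [0,0,0]},
    {"grip": 0.6,"slide": [-18.8,3.3,0],"delta_rot": [0,0,0]},
    {"grip": 0.6,"slide": [-18.8,3.3,5],"delta_rot": [0,0,0]},
    {"grip": 0.6,"slide": [-18.8,3.3,11],"delta_rot": [0,0,0]},
    {"grip": 0.6,"slide": [-18.8,3.3,17],"delta_rot": [0,0,0]},
    {"grip": 0.6,"slide": [-18.8,3.3,21],"delta_rot": [0,0,0]},
    {"grip": 0.6,"slide": [-18.8,3.3,21],"delta_rot": [0,0,0]}
  ]
}}

```text
clock: 23.88
tcp_pos: [0.5137, 0.2779, 0.087]
ee_rot: [[-0.069, -0.998, -0.004], [-0.998, 0.069, -0.002], [0.003, 0.004, -1.0]]
contact_force: [0.3, 0.1, 1.8]
opening: 0.598
grip_force: 0.0
```

Run:
```python
from h import *
plan(((.515,.281,.017),176))
s=optics.capture("scene"); t=optics.capture("top")
a=cv2.resize(s[155:225,200:290],(450,350),interpolation=cv2.INTER_CUBIC)
b=cv2.resize(t[155:225,190:260],(350,350),interpolation=cv2.INTER_CUBIC)
cv2.imwrite("pics/c11.png",np.hstack([a,b]))
tub(t)
```

```text
at [0.5137 0.2779 0.087 ] psi 176.0 open 0.598 t 23.88 F [0.3 0.1 1.8]
slide [-0.34, -0.13, 7.0] rot [0.004, -0.003, 0.0]
tub centre [0.4676 0.1078] sides [0.103 0.151] yaw deg -10.6
```

View pics/c11.png

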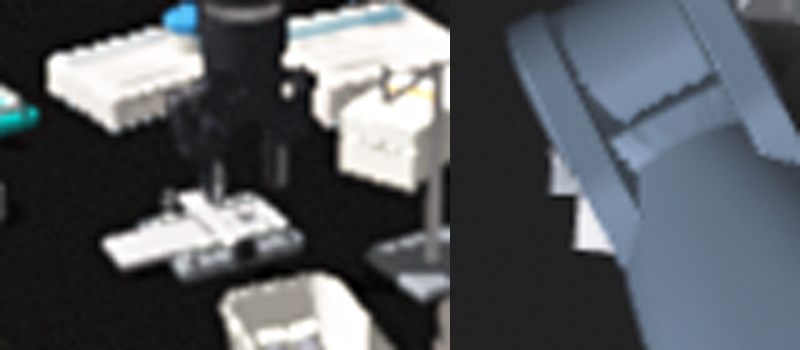

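Request:
{"fn": "arm_command", "kwargs": {
  "steps": [
    {"grip": 0.6,"slide": [-0.2,0,4],"delta_rot": [0,0,0]},
    {"grip": 0.6,"slide": [-0.2,0,7],"delta_rot": [0,0,0]},
    {"grip": 0.6,"slide": [-0.2,0,7],"delta_rot": [0,0,0]},
    {"grip": 0.1,"slide": [-0.2,0,7],"delta_rot": [0,0,0]},
    {"grip": 0.1,"slide": [-0.2,0,7],"delta_rot": [0,0,0]},
    {"grip": 0.1,"slide": [-0.2,0,7],"delta_rot": [0,0,0]}
  ]
}}

```text
clock: 24.72
tcp_pos: [0.5154, 0.2815, 0.0216]
ee_rot: [[-0.069, -0.998, 0.001], [-0.998, 0.069, 0.002], [-0.002, -0.0, -1.0]]
contact_force: [-12.1, -0.6, 17.6]
opening: 0.243
grip_force: 58.0
```

Run:
```python
from h import *
plan()
R0=np.array(bot.get_state()["ee_rot"]); ax=np.array([.07,.9976,0])
for a in np.arange(.2,1.61,.2): print(round(a,2),(R0.T@(11.2*((1-np.cos(a))*ax+np.array([0,0,np.sin(a)])))).round(2))
```

```text
at [0.5154 0.2815 0.0216] psi 176.0 open 0.243 t 24.73 F [-12.1  -0.6  17.6]
0.2 [-0.23 -0.   -2.22]
0.4 [-0.89 -0.   -4.36]
0.6 [-1.97 -0.   -6.32]
0.8 [-3.41 -0.01 -8.03]
1.0 [-5.17 -0.01 -9.41]
1.2 [-7.160e+00 -1.000e-02 -1.042e+01]
1.4 [-9.320e+00 -1.000e-02 -1.102e+01]
1.6 [-11.55  -0.02 -11.17]
```

Request:
{"fn": "arm_command", "kwargs": {
  "steps": [
    {"grip": 0.1,"slide": [-0.23,0,-2.2],"delta_rot": [0,0,0]},
    {"grip": 0.1,"slide": [-0.9,0,-4.35],"delta_rot": [0,0,0]},
    {"grip": 0.1,"slide": [-2.0,0,-6.3],"delta_rot": [0,0,0]},
    {"grip": 0.1,"slide": [-3.4,0,-8.0],"delta_rot": [0,0,0]},
    {"grip": 0.1,"slide": [-5.2,0,-9.4],"delta_rot": [0,0,0]},
    {"grip": 0.1,"slide": [-7.2,0,-10.4],"delta_rot": [0,0,0]},
    {"grip": 0.1,"slide": [-9.3,0,-11.0],"delta_rot": [0,0,0]},
    {"grip": 0.1,"slide": [-9.8,0,-11.0],"delta_rot": [0,0,0]}
  ]
}}

```text
clock: 25.72
tcp_pos: [0.5228, 0.3797, 0.1309]
ee_rot: [[-0.069, -0.998, 0.002], [-0.998, 0.069, 0.002], [-0.002, -0.002, -1.0]]
contact_force: [1.6, -0.5, -0.0]
opening: 0.1
grip_force: 0.0
```

Run:
```python
from h import *
plan()
```

```text
at [0.5228 0.3797 0.1309] psi 176.1 open 0.1 t 25.73 F [ 1.6 -0.5 -0. ]
```

Request:
{"fn": "arm_command", "kwargs": {
  "steps": [
    {"grip": 0.1,"slide": [0,0,-6],"delta_rot": [0,0,0]},
    {"grip": 0.5,"slide": [0,0,-10],"delta_rot": [0,0,0]},
    {"grip": 0.6,"slide": [15,15,-12],"delta_rot": [0,0,0]},
    {"grip": 0.6,"slide": [15,15,-12],"delta_rot": [0,0,0]},
    {"grip": 0.6,"slide": [15,15,-12],"delta_rot": [0,0,0]},
    {"grip": 0.6,"slide": [15,15,-12],"delta_rot": [0,0,0]}
  ]
}}

```text
clock: 26.48
tcp_pos: [0.3601, 0.237, 0.2501]
ee_rot: [[-0.07, -0.998, 0.001], [-0.998, 0.07, 0.001], [-0.001, -0.001, -1.0]]
contact_force: [0.3, 1.1, 0.1]
opening: 0.596
grip_force: 0.0
```

Run:
```python
from h import *
plan()
s=optics.capture("scene"); t=optics.capture("top"); cv2.imwrite("pics/s12.png",s);cv2.imwrite("pics/t12.png",t)
s0=cv2.imread("pics/scene0raw.png");t0=cv2.imread("pics/top0raw.png")
h=np.array([.5226,.3928,.03])
def kn(a): return h+.112*np.array([-.07*np.cos(a),-.9976*np.cos(a),np.sin(a)])
for a in(0,.3,.6,.9,1.2,1.5): print(a,pix("scene",kn(a)).round(1),pix("top",kn(a)).round(1))
print("hinge",pix("scene",h),pix("top",h))
print(t[172:194,205:242].min(2)); print(t0[172:194,205:242].min(2))
```

```text
at [0.3601 0.237  0.2501] psi 176.0 open 0.596 t 26.48 F [0.3 1.1 0.1]
0 [248.2 204.1] [238.5 183.8]
0.3 [247.6 197. ] [236.8 183.1]
0.6 [245.9 189.6] [232.8 182.2]
0.9 [243.4 182.5] [226.6 181.2]
1.2 [240.3 176.7] [218.8 180.3]
1.5 [237.  172.5] [210.3 179.4]
hinge [236.88537089 193.85826505] [211.78260065 181.54247448]
[[ 33  33  34  33  34  32  63 123 159 128 130 200 204 187 235 224 130  87
   87  87  90 108 150 173 154 191 193 120 166 166 146  43  33  33  34  34
   34]
 [ 34  33  33  33  33  33  77 137 148  86 131 200 207 188 217 200 103  88
   88  88  91 108 179 224 197 222 171 122 168 167 146  37  34  33  32  33
   34]
 [ 32  33  33  33  33  32  79 131 131  87  98 149 185 150 131 125  99  90
   88  89 100 144 207 222 194 221 139 122 169 168 143  37  33  32  32  33
   33]
 [ 33  34  33  33  34  41  79 106  89  86 131 177 137 124 132 128 112 109
  105 120 160 205 234 219 190 229 128 121 169 166 134  33  34  33  33  33
   32]
 [ 33  33  35  33  33  61  99 108 103  95 151 205 114 124 131 132 132 131
  148 198 223 229 234 219 186 227 116 121 169 162 119  27  32  34  34  34
   33]
 [
[... 5344 characters left out ...]
 129 130 130 130 123 112 126  93  91  92  86  57  23  23  25  23  22  22
   23]
 [ 34  33  33  32  45 113 153  90  93 111 131 146 186 210 231 200 131 129
  130 131 130 128 122 114 125  91  91  91  85  57  23  23  23  23  21  23
   23]
 [ 33  33  33  33  49 116 154  90  92 101 133 197 235 231 200 132 131 129
  130 130 129 127 120 115 123  89  84  82  80  52  23  21  22  22  24  22
   22]
 [ 34  33  33  33  58 113 136  90  89  90 120 186 217 200 132 132 131 129
  130 131 129 127 117 108 112  86  74  72  72  41  22  21  24  23  24  21
   22]
 [ 33  32  33  34  54  78  72  74  75  77  83 108 131 132 132 132 131 131
  129 131 131 127 112  90  91  89  81  80  76  33  21  23  22  22  21  22
   22]]
```

Run:
```python
from h import *
plan(((.4516,.3545,.15),86),((.4516,.3545,.002),86))
```

```text
at [0.3607 0.2374 0.2505] psi 176.0 open 0.599 t 26.57 F [1.3 0.9 0. ]
slide [-12.31, -8.23, 10.07] rot [-0.0, 0.002, 1.57]
slide [-12.29, -8.2, 24.87] rot [-0.0, 0.002, 1.57]
```

Request:
{"fn": "arm_command", "kwargs": {
  "steps": [
    {"grip": 0.85,"slide": [-12.3,-8.2,4],"delta_rot": [0,0,1.57]},
    {"grip": 0.85,"slide": [-12.3,-8.2,4],"delta_rot": [0,0,1.57]},
    {"grip": 0.85,"slide": [-12.3,-8.2,4],"delta_rot": [0,0,1.57]},
    {"grip": 0.85,"slide": [-12.3,-8.2,4],"delta_rot": [0,0,1.57]},
    {"grip": 0.85,"slide": [-12.3,-8.2,4],"delta_rot": [0,0,1.57]},
    {"grip": 0.85,"slide": [-12.3,-8.2,4],"delta_rot": [0,0,1.57]},
    {"grip": 0.85,"slide": [-12.3,-8.2,4],"delta_rot": [0,0,1.57]},
    {"grip": 0.85,"slide": [-12.3,-8.2,8],"delta_rot": [0,0,1.57]}
  ]
}}

```text
clock: 27.58
tcp_pos: [0.4545, 0.3574, 0.1709]
ee_rot: [[-1.0, 0.005, 0.004], [0.005, 1.0, 0.003], [-0.004, 0.003, -1.0]]
contact_force: [1.0, 1.2, -0.1]
opening: 0.85
grip_force: 0.0
```

Run:
```python
from h import *
plan(((.4516,.3545,.04),86.1),((.4516,.3545,.002),86.1))
```

```text
at [0.4545 0.3574 0.1709] psi 89.7 open 0.85 t 27.57 F [ 1.   1.2 -0.1]
slide [0.35, -0.33, 13.09] rot [0.003, 0.004, 0.063]
slide [0.36, -0.34, 16.89] rot [0.003, 0.004, 0.063]
```

Request:
{"fn": "arm_command", "kwargs": {
  "steps": [
    {"grip": 0.85,"slide": [0.3,-0.25,6],"delta_rot": [0,0,0.063]},
    {"grip": 0.85,"slide": [0.3,-0.25,12],"delta_rot": [0,0,0.063]},
    {"grip": 0.8,"slide": [0.3,-0.25,15],"delta_rot": [0,0,0.063]},
    {"grip": 0.8,"slide": [0.3,-0.25,16.5],"delta_rot": [0,0,0.063]},
    {"grip": 0.8,"slide": [0.3,-0.25,16.5],"delta_rot": [0,0,0.063]}
  ]
}}

```text
clock: 28.2
tcp_pos: [0.4497, 0.3536, 0.004]
ee_rot: [[-0.998, 0.062, -0.0], [0.062, 0.998, -0.0], [0.0, -0.0, -1.0]]
contact_force: [-1.3, 0.5, 0.3]
opening: 0.799
grip_force: 0.0
```

Run:
```python
from h import *
plan(((.4516,.3545,.003),86.1))
```

```text
at [0.4497 0.3536 0.004 ] psi 86.4 open 0.799 t 28.2 F [-1.3  0.5  0.3]
slide [-0.19, 0.1, 0.1] rot [-0.0, -0.0, 0.006]
```

Request:
{"fn": "arm_command", "kwargs": {
  "steps": [
    {"grip": 0.6,"slide": [-0.1,0.05,0],"delta_rot": [0,0,0]},
    {"grip": 0.3,"slide": [-0.1,0.05,0],"delta_rot": [0,0,0]},
    {"grip": 0.3,"slide": [-0.1,0.05,0],"delta_rot": [0,0,0]},
    {"grip": 0.3,"slide": [-0.1,0.05,0],"delta_rot": [0,0,0]}
  ]
}}

```text
clock: 28.7
tcp_pos: [0.4517, 0.3549, 0.0058]
ee_rot: [[-0.998, 0.062, 0.002], [0.062, 0.998, 0.002], [-0.002, 0.002, -1.0]]
contact_force: [-0.1, -0.4, 5.8]
opening: 0.521
grip_force: 59.9
```

Run:
```python
from h import *
plan()
R0=np.array(bot.get_state()["ee_rot"])
print(R0.T@np.array([-.9977,.067,0])*9.5, R0.T@np.array([-.9977,.067,0])*9.5+[0,0,-20])
```

```text
at [0.4517 0.3549 0.0058] psi 86.5 open 0.521 t 28.7 F [-0.1 -0.4  5.8]
[ 9.49934521  0.04912582 -0.02206462] [  9.49934521   0.04912582 -20.02206462]
```

Request:
{"fn": "arm_command", "kwargs": {
  "steps": [
    {"grip": 0.3,"slide": [2,0,-0.1],"delta_rot": [0,0,0]},
    {"grip": 0.3,"slide": [4.5,0.02,-0.1],"delta_rot": [0,0,0]},
    {"grip": 0.3,"slide": [7,0.03,-0.1],"delta_rot": [0,0,0]},
    {"grip": 0.3,"slide": [9.5,0.05,-0.1],"delta_rot": [0,0,0]},
    {"grip": 0.3,"slide": [10,0.05,-2],"delta_rot": [0,0,0]},
    {"grip": 0.3,"slide": [10,0.05,-6],"delta_rot": [0,0,0]},
    {"grip": 0.3,"slide": [10,0.05,-11],"delta_rot": [0,0,0]},
    {"grip": 0.3,"slide": [10,0.05,-16],"delta_rot": [0,0,0]}
  ]
}}

```text
clock: 29.7
tcp_pos: [0.3508, 0.3609, 0.1668]
ee_rot: [[-0.998, 0.062, 0.001], [0.062, 0.998, 0.001], [-0.001, 0.001, -1.0]]
contact_force: [0.8, 1.0, -1.0]
opening: 0.515
grip_force: 61.2
```

Run:
```python
from h import *
plan()
s=optics.capture("scene");cv2.imwrite("pics/s13.png",s)
t=optics.capture("top");cv2.imwrite("pics/t13.png",t)
print([pix("scene",np.array(bot.get_state()["tcp_pos"])+d) for d in([0,0,.011],[.109,-.007,.011],[.124,-.008,.011])])
u,v=pix("top",np.array(bot.get_state()["tcp_pos"])+[.109,-.007,.011]).astype(int);print(u,v)
print(t[v-12:v+14,u-12:u+13].min(2))
```

```text
at [0.3508 0.3609 0.1668] psi 86.5 open 0.515 t 29.7 F [ 0.8  1.  -1. ]
[array([204.39071464, 174.90738592]), array([228.08819066, 169.63628158]), array([231.24127445, 168.93872118])]
216 194
[[ 35  34  34  34  34  34  95 182 223 221 222 226 228 223 226 226 210 156
  189 117  94  68  64  51  37]
 [ 36  36  33  35  33  35  96 172 195 183 189 213 222 196 215 215 199 148
  146 148 144 122  93  65  64]
 [ 34  34  35  34  34  51  83 106 113  97 100 152 175 128 178 176 176 177
  175 175 178 172 152 133 126]
 [ 35  35  36  34  34  65 115 137 123 113 127 183 141 129 177 176 177 178
  177 175 176 178 178 177 169]
 [ 34  34  34  34  35  50 124 174 137 141 187 231 141 146 176 177 179 178
  178 178 176 178 178 174 160]
 [ 34  33  34  35  34  35 128 194 155 161 206 229 147 176 177 178 178 178
  178 179 179 179 179 170 146]
 [ 34  34  34  35  35  35 110 176 176 170 199 223 128 178 178 178 178 177
  178 178 177 177 177 172 155]
 [ 35  35  34  35  35  42 119 189 192 189 222 230 128 179 177 177 178 177
  178 177 176 176 177 172 153]
 [ 34  34  35  34  35  47 130 214 227 222 232 235 176 201 204 205 19
[... 1122 characters left out ...]
23 223 206 138 136 136 137 137 135 131
  107  34  34  34  34  34  34]
 [ 46  40  36  35  34  62 109 135 136 136 139 138 135 135 137 136 135 129
   96  35  34  34  34  34  36]
 [ 49  44  39  36  34  71 119 136 136 136 138 138 135 135 137 136 135 129
   95  35  35  34  34  34  34]
 [ 53  46  44  41  34  70 120 137 138 136 138 136 135 135 137 136 135 126
   86  35  35  34  34  34  35]
 [ 56  48  45  44  40  77 125 137 158 179 138 137 136 136 136 136 135 123
   73  35  35  35  33  34  34]
 [ 62  58  48  44  44  77 123 157 206 206 138 138 135 136 137 136 136 122
   64  33  34  34  33  35  34]
 [ 71  61  57  48  45  50  87 183 226 137 138 138 136 136 138 137 136 121
   54  35  34  34  34  35  34]]
```

Run:
```python
from h import *
s=bot.get_state();p=np.array(s["tcp_pos"]);R=np.array(s["ee_rot"])
w=at("top",216.5,194.2,p[2]+.011); d=R.T@(w-p); print("hole",w,"in tool mm",d*1000)
tip=np.array([.607,.203,0])
Rt=Rd(89); off=Rt@np.array([d[0],d[1],0])
g=tip-off; print(g)
plan(((.40,.30,.262),89),((g[0],g[1],.262),89))
```

```text
hole [0.46281702 0.35521149 0.18108057] in tool mm [-110.34491747   -0.79735031  -10.35786694]
[0.4966858  0.20572301 0.        ]
at [0.3528 0.3629 0.1701] psi 86.5 open 0.522 t 29.8 F [ 0.3 -0.1 -1.6]
slide [-5.15, -5.92, -9.2] rot [0.007, 0.006, -0.044]
slide [-15.39, -14.73, -9.2] rot [0.007, 0.006, -0.044]
```

Request:
{"fn": "arm_command", "kwargs": {
  "steps": [
    {"grip": 0.3,"slide": [0,0,-5],"delta_rot": [0,0,0]},
    {"grip": 0.3,"slide": [-1,-1,-9.2],"delta_rot": [0,0,-0.02]},
    {"grip": 0.3,"slide": [-4,-4,-9.2],"delta_rot": [0,0,-0.044]},
    {"grip": 0.3,"slide": [-7.5,-7.2,-9.2],"delta_rot": [0,0,-0.044]},
    {"grip": 0.3,"slide": [-11,-10.8,-9.2],"delta_rot": [0,0,-0.044]},
    {"grip": 0.3,"slide": [-14,-13.7,-9.2],"delta_rot": [0,0,-0.044]},
    {"grip": 0.3,"slide": [-15.4,-14.7,-9.2],"delta_rot": [0,0,-0.044]},
    {"grip": 0.3,"slide": [-15.4,-14.7,-9.2],"delta_rot": [0,0,-0.044]}
  ]
}}

```text
clock: 30.8
tcp_pos: [0.4959, 0.2042, 0.2561]
ee_rot: [[-1.0, 0.019, 0.0], [0.019, 1.0, 0.0], [-0.0, 0.0, -1.0]]
contact_force: [-0.0, -0.2, -1.2]
opening: 0.516
grip_force: 61.7
```

Run:
```python
from h import *
for k in range(3): s=optics.capture("scene")
t=optics.capture("top");cv2.imwrite("pics/t14.png",t);cv2.imwrite("pics/s14.png",s)
plan(((.4967,.2057,.262),89))
p=np.array(bot.get_state()["tcp_pos"])
q=p+np.array([.110,0,.011]);u,v=pix("top",q);print("pred hole",u,v)
u,v=int(u),int(v);print(u-10,v-14);print(t[v-14:v+12,u-10:u+11].min(2))
for n,x in(("tip",[.607,.203,.212]),("hole",q),("end",q+[.015,0,0]),("tcp",p)): print(n,pix("scene",x).round(1))
print(s[150:180,262:296].min(2))
```

```text
at [0.4948 0.2054 0.2563] psi 89.0 open 0.523 t 31.0 F [ 0.  -0.6 -1.5]
slide [-0.19, 0.03, -0.57] rot [0.0, 0.0, 0.001]
pred hole 256.18797164574494 154.15003852747782
246 140
[[ 85  92 129 166 165 163 165 165 164 168 189 218 206 161 165 148  88  87
   80  75  94]
 [ 86  94 131 166 165 165 166 166 165 174 210 230 217 147 148 128  77  72
   67  67  66]
 [ 86  97 134 166 166 165 166 167 167 174 207 225 198 118  96  71  70  70
   70  70  69]
 [ 84 102 143 168 166 165 166 166 167 165 195 223 141  79  76  75  74  74
   74  74  74]
 [ 83 104 145 167 167 166 166 165 166 166 211 234 123  88  79  79  78  79
   79  79  78]
 [ 82 103 146 167 166 166 165 165 161 152 184 208  97  93  88  82  82  82
   83  83  84]
 [ 80 102 146 165 165 165 162 150 134 109 101  81  80  86  98  87  86  85
   85  87  86]
 [ 77 101 147 162 151 148 136 104  84  84  84  83  82  86  95  93  89  89
   89  89  89]
 [ 75  97 135 136 110 103  85  86  86  86  86  86  86  83  89 102  92  92
   93  92  92]
 [ 76  89 103  84  85  85  85  86  86  87  88  88  89  88  88  97  98  94
   94  94  94]
 [ 78  81  82  83  84  85  86  87
[... 956 characters left out ...]
 98  99 100 100 101 102 102 104 104 105 105 108 107 108 109 110
  108  94  93]
 [ 98  98  99 100 102 102 103 103 104 105 105 107 108 109 109 110 111 111
  113 106  96]
 [ 99 100 101 101 102 102 104 105 106 106 107 108 109 110 112 113 114 113
  115 111  95]
 [101 102 102 102 104 104 106 106 108 108 109 110 110 113 114 115 116 116
  117 114  95]
 [102 104 103 106 105 106 108 108 110 111 112 113 113 115 116 118 118 118
  120 120 110]]
tip [276.5 167.4]
hole [276.1 154.9]
end [279.  154.1]
tcp [253.4 163.1]
[[ 27  24  21 ...  29  31  27]
 [ 44  24  38 ...  32  29  28]
 [ 74  30  70 ...  28  29  29]
 ...
 [236 239 238 ... 249 238 248]
 [127 155 212 ... 250 245 249]
 [ 24  54 143 ... 250 246 245]]
```

Run:
```python
from h import *
np.set_printoptions(linewidth=200)
s=cv2.imread("pics/s14.png"); print(s[146:176,258:290].min(2))
plan(((.4967,.2057,.185),89))
```

```text
[[ 46  51  42  32  44  50  37  24  30  41  34  50  63  44  29  28  30  30  29  32  30  31  30  31  30  31  29  29  27  26  27  28]
 [ 39  50  42  32  42  48  35  22  47  82  68  81  64  34  28  31  30  32  31  29  30  30  28  29  29  30  32  31  33  32  30  28]
 [ 40  46  39  32  34  39  29  21  41  69  50  56  64  41  29  33  30  31  30  31  30  29  31  30  26  29  27  30  31  33  32  30]
 [ 42  47  35  26  29  30  23  18  20  31  20  32  62  41  29  28  31  32  32  28  32  31  31  30  26  24  21  26  29  28  31  32]
 [ 60  44  29  26  27  24  21  19  14  13   9  31  62  43  29  28  31  32  28  30  27  30  29  29  26  20  18  18  21  22  27  32]
 [ 78  43  39  59  44  24  38  74  74  68  58  59  63  38  25  26  26  27  27  26  26  26  29  27  23  21  25  22  21  28  29  31]
 [ 61  41  63 109  74  30  70 145 150 133 115  95  67  30  24  22  28  57  84  81  43  23  24  26  23  23  24  27  25  25  28  33]
 [ 48  41  50  73  56  27  41  83  82  70  60  59  58  71 110 116 110 141 184 183 133  79  37  22  19  21  21  24  24  28  29  30]
 [ 46  37  29  32  30  20  17  25  28  30  60 118 14
[... 2250 characters left out ...]
15 161 252 255 255 241 185 169 238 254 206 124 172 255]
 [239 237 239 239 241 243 243 234 218 199 168 137 132 131 124 134 168 187 136 139 207 224 198 157 136 192 252 255 243 149 176 255]
 [243 240 237 238 239 241 241 225 166 147 139 130 123 120 138 193 243 255 176 126 163 146 146 176 178 177 202 227 229 150 178 255]
 [225 236 238 238 237 240 240 225 164 138 135 134 145 186 224 255 255 255 180 113 140 176 228 253 253 244 229 216 203 139 179 255]
 [113 152 220 240 238 238 239 216 160 139 133 156 215 255 255 255 255 249 208 168 192 245 255 255 255 255 255 254 226 149 178 255]]
at [0.4948 0.2054 0.2563] psi 89.0 open 0.523 t 31.0 F [ 0.  -0.6 -1.5]
slide [-0.18, 0.03, 7.13] rot [0.0, 0.0, 0.001]
```

Request:
{"fn": "arm_command", "kwargs": {
  "steps": [
    {"grip": 0.3,"slide": [-0.2,0,2.5],"delta_rot": [0,0,0]},
    {"grip": 0.3,"slide": [-0.2,0,4.5],"delta_rot": [0,0,0]},
    {"grip": 0.3,"slide": [-0.2,0,5.5],"delta_rot": [0,0,0]},
    {"grip": 0.3,"slide": [-0.2,0,6.3],"delta_rot": [0,0,0]},
    {"grip": 0.3,"slide": [-0.2,0,6.3],"delta_rot": [0,0,0]}
  ]
}}

```text
clock: 31.62
tcp_pos: [0.4973, 0.2047, 0.1931]
ee_rot: [[-1.0, 0.018, -0.0], [0.018, 1.0, -0.0], [0.0, -0.0, -1.0]]
contact_force: [0.2, -0.3, -0.7]
opening: 0.516
grip_force: 61.7
```

Run:
```python
from h import *
np.set_printoptions(linewidth=200)
for k in range(2): s=optics.capture("scene")
cv2.imwrite("pics/s15.png",s); print(s[160:182,264:296].min(2))
plan(((.4967,.2057,.185),89))
p=np.array(bot.get_state()["tcp_pos"]);print(pix("scene",p+[.11,0,.011]),pix("scene",[.607,.203,.212]))
```

```text
[[ 55  26  65 145 169 184 203 221 228 225 219 218 223 230 231 231 235 242 247 251 254 254 247 200 150  73  24  22  26  30  29  30]
 [ 40  43 133 218 240 244 246 248 249 248 246 246 246 248 248 248 249 249 250 250 251 253 254 255 255 189  98  47  23  23  28  29]
 [ 38  96 208 240 242 247 249 250 250 250 250 249 249 249 250 250 250 250 250 250 250 250 251 253 255 250 215 155  82  33  21  23]
 [ 29 114 232 243 242 244 246 246 246 246 245 245 245 247 249 250 250 250 250 250 250 250 250 250 252 254 255 248 191 109  51  22]
 [ 19 124 250 250 246 245 245 241 237 236 237 241 244 247 250 250 250 250 250 250 250 250 250 250 250 251 253 255 251 217 137  63]
 [ 14 123 244 245 239 241 243 244 244 244 245 244 245 247 248 249 250 250 250 250 250 250 251 251 251 250 247 245 244 244 211 166]
 [ 49 163 245 246 244 245 244 241 239 237 234 229 231 237 243 247 249 250 251 252 252 248 244 249 250 242 220 198 199 220 233 245]
 [116 240 252 243 238 232 224 215 217 216 205 191 224 236 243 245 249 248 247 248 251 235 211 227 216 196 195 217 232 244 249 251]
 [128 251 246 217 196 197 200 202 232 235 225 207 24
[... 1258 characters left out ...]
 [215 210 167 163 209 245 246 242 250 254 253 253 254 254 254 254 253 253 253 255 255 255 186 112 116 125 165 244 253 250 245 249]
 [146 209 183 172 204 237 237 235 242 248 246 242 250 253 253 253 254 254 255 255 252 230 159 119 119 125 174 247 253 250 245 245]
 [ 57 113  94 117 194 235 234 235 236 239 237 234 239 238 238 243 245 254 255 244 198 171 184 140 119 127 178 249 252 249 244 236]
 [ 17  23  16  73 181 230 236 236 232 236 241 237 235 232 232 233 229 236 232 179 140 160 200 147 118 125 177 252 252 249 245 233]]
at [0.4976 0.2047 0.1937] psi 89.0 open 0.517 t 31.73 F [ 0.3 -0.2 -0.5]
slide [0.1, 0.09, 0.87] rot [0.0, 0.001, -0.0]
[276.37300398 168.85875226] [276.5339943  167.41000625]
```

```bash
cat > pth.py <<'E'
from h import *
h=np.array([-.110,-.0008,-.0105])
def path(Hs,ref=None):
    s=bot.get_state();R0=np.array(s["ee_rot"]);p0=np.array(s["tcp_pos"])
    th0=np.arcsin(np.clip(R0[0,2],-1,1))   # present pitch
    print("p",p0.round(4),"pitch",np.degrees(th0).round(1),"hole",(p0+R0@h).round(4),"F",np.round(s["contact_force"],1),"grip",round(s["grip_force"],1),"open",round(s["opening"],3))
    for deg,x,z in Hs:
        R=Rd(89,-deg); p=np.array([x,.203,z])-R@h
        print(deg,(R0.T@(p-p0)*100).round(2).tolist(),Ro.from_matrix(R0.T@R).as_rotvec().round(3).tolist(),p.round(3))
E
python3 - <<'E'
from pth import *
path([(0,.609,.193),(8,.610,.190),(16,.611,.188),(24,.612,.186),(32,.6135,.183),(40,.6145,.180),(48,.615,.178),(56,.616,.177)])
E
```

```text
p [0.4976 0.2047 0.1937] pitch 0.0 hole [0.6076 0.202  0.2042] F [ 0.3 -0.2 -0.5] grip 61.7 open 0.517
0 [-0.14, 0.1, 1.12] [0.0, 0.001, -0.0] [0.499 0.206 0.182]
8 [-0.49, 0.1, 2.94] [0.0, -0.139, -0.0] [0.503 0.206 0.164]
16 [-1.05, 0.1, 4.61] [0.0, -0.279, -0.0] [0.508 0.206 0.148]
24 [-1.81, 0.1, 6.2] [0.0, -0.418, -0.0] [0.516 0.205 0.132]
32 [-2.81, 0.11, 7.79] [0.0, -0.558, -0.0] [0.526 0.205 0.116]
40 [-3.93, 0.11, 9.24] [0.0, -0.697, -0.0] [0.537 0.205 0.101]
48 [-5.15, 0.11, 10.45] [0.0, -0.837, -0.0] [0.549 0.205 0.089]
56 [-6.55, 0.11, 11.38] [0.0, -0.977, -0.0] [0.563 0.205 0.08 ]
```

Request:
{"fn": "arm_command", "kwargs": {
  "steps": [
    {"grip": 0.3,"slide": [-0.1,0.1,0.6],"delta_rot": [0,0,0]},
    {"grip": 0.3,"slide": [-0.14,0.1,1.1],"delta_rot": [0,0,0]},
    {"grip": 0.3,"slide": [-0.5,0.1,2.95],"delta_rot": [0,-0.139,0]},
    {"grip": 0.3,"slide": [-1.05,0.1,4.6],"delta_rot": [0,-0.279,0]},
    {"grip": 0.3,"slide": [-1.05,0.1,4.6],"delta_rot": [0,-0.279,0]},
    {"grip": 0.3,"slide": [-1.05,0.1,4.6],"delta_rot": [0,-0.279,0]}
  ]
}}

```text
clock: 32.48
tcp_pos: [0.5088, 0.2059, 0.1486]
ee_rot: [[-0.961, 0.018, 0.275], [0.017, 1.0, -0.004], [-0.275, 0.001, -0.962]]
contact_force: [0.5, -0.1, -0.6]
opening: 0.513
grip_force: 61.7
```

Run:
```python
from pth import *
path([(16,.611,.188),(24,.612,.186),(32,.6135,.183),(40,.6145,.180),(48,.615,.178),(56,.616,.177)])
```

```text
p [0.5088 0.2059 0.1486] pitch 15.9 hole [0.6117 0.2032 0.1889] F [ 0.5 -0.1 -0.6] grip 61.7 open 0.513
16 [0.09, -0.03, 0.08] [0.001, -0.001, -0.0] [0.508 0.206 0.148]
24 [-0.21, -0.03, 1.82] [0.001, -0.141, -0.0] [0.516 0.205 0.132]
32 [-0.73, -0.03, 3.62] [0.001, -0.28, -0.0] [0.526 0.205 0.116]
40 [-1.41, -0.03, 5.33] [0.001, -0.42, -0.001] [0.537 0.205 0.101]
48 [-2.26, -0.03, 6.82] [0.001, -0.559, -0.001] [0.549 0.205 0.089]
56 [-3.35, -0.03, 8.1] [0.001, -0.699, -0.001] [0.563 0.205 0.08 ]
```

No contact at all; continue to 40°.

Request:
{"fn": "arm_command", "kwargs": {
  "steps": [
    {"grip": 0.3,"slide": [-0.2,0,1.8],"delta_rot": [0,-0.141,0]},
    {"grip": 0.3,"slide": [-0.75,0,3.6],"delta_rot": [0,-0.28,0]},
    {"grip": 0.3,"slide": [-0.75,0,3.6],"delta_rot": [0,-0.28,0]},
    {"grip": 0.3,"slide": [-1.4,0,5.3],"delta_rot": [0,-0.42,0]},
    {"grip": 0.3,"slide": [-1.4,0,5.3],"delta_rot": [0,-0.42,0]}
  ]
}}

```text
clock: 33.1
tcp_pos: [0.5374, 0.2056, 0.1004]
ee_rot: [[-0.766, 0.018, 0.643], [0.013, 1.0, -0.011], [-0.643, -0.0, -0.766]]
contact_force: [-3.0, -0.3, 0.8]
opening: 0.517
grip_force: 62.0
```

Run:
```python
from pth import *
path([(40,.6145,.180),(48,.615,.178),(56,.616,.177),(64,.617,.176)])
s=optics.capture("scene"); cv2.imwrite("pics/s16.png",s)
cv2.imwrite("pics/c16.png",cv2.resize(s[150:215,240:310],None,fx=8,fy=8,interpolation=cv2.INTER_CUBIC))
```

```text
p [0.5374 0.2056 0.1004] pitch 40.0 hole [0.6149 0.2035 0.1792] F [-3.  -0.3  0.8] grip 62.0 open 0.517
40 [-0.03, -0.05, -0.09] [-0.0, 0.0, -0.0] [0.537 0.205 0.101]
48 [-0.19, -0.05, 1.62] [-0.0, -0.139, 0.0] [0.549 0.205 0.089]
56 [-0.66, -0.05, 3.23] [-0.0, -0.279, 0.0] [0.563 0.205 0.08 ]
64 [-1.34, -0.04, 4.76] [-0.0, -0.419, 0.0] [0.578 0.204 0.073]
```

View pics/c16.png

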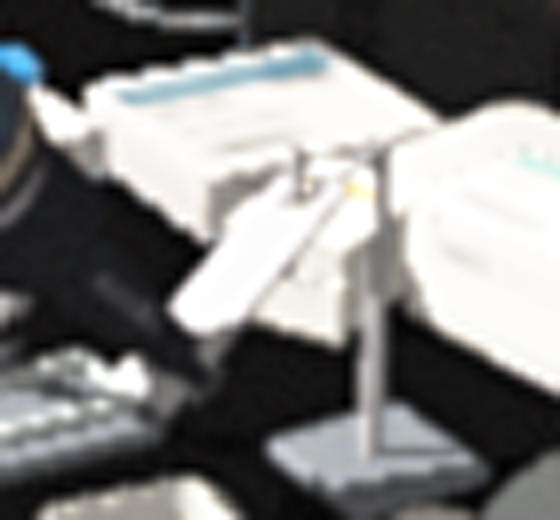

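Request:
{"fn": "arm_command", "kwargs": {
  "steps": [
    {"grip": 0.3,"slide": [-0.2,0,1.6],"delta_rot": [0,-0.139,0]},
    {"grip": 0.3,"slide": [-0.65,0,3.2],"delta_rot": [0,-0.279,0]},
    {"grip": 0.3,"slide": [-0.65,0,3.2],"delta_rot": [0,-0.279,0]}
  ]
}}

```text
clock: 33.52
tcp_pos: [0.565, 0.2071, 0.0812]
ee_rot: [[-0.565, 0.017, 0.825], [0.011, 1.0, -0.013], [-0.825, 0.002, -0.565]]
contact_force: [0.6, 1.6, -0.5]
opening: 0.517
grip_force: 61.7
```

Run:
```python
from pth import *
path([(56,.616,.177),(64,.617,.176),(72,.617,.175)])
```

```text
p [0.565  0.2071 0.0812] pitch 55.6 hole [0.6185 0.2052 0.1779] F [ 0.6  1.6 -0.5] grip 61.7 open 0.517
56 [0.2, -0.24, -0.07] [0.001, -0.007, -0.001] [0.563 0.205 0.08 ]
64 [-0.04, -0.24, 1.58] [0.001, -0.147, -0.001] [0.578 0.204 0.073]
72 [-0.43, -0.24, 3.11] [0.001, -0.286, -0.001] [0.593 0.204 0.067]
```

Request:
{"fn": "arm_command", "kwargs": {
  "steps": [
    {"grip": 0.3,"slide": [0,-0.1,1.5],"delta_rot": [0,-0.14,0]},
    {"grip": 0.3,"slide": [0,-0.1,1.5],"delta_rot": [0,-0.14,0]},
    {"grip": 0.75,"slide": [0,-0.1,1.5],"delta_rot": [0,-0.14,0]},
    {"grip": 0.75,"slide": [0,-0.1,1.5],"delta_rot": [0,-0.14,0]},
    {"grip": 0.75,"slide": [0,-0.1,1.5],"delta_rot": [0,-0.14,0]}
  ]
}}

```text
clock: 34.15
tcp_pos: [0.5921, 0.2198, 0.0762]
ee_rot: [[-0.463, 0.031, 0.886], [0.008, 0.999, -0.031], [-0.886, -0.007, -0.463]]
contact_force: [0.7, -0.9, 0.3]
opening: 0.749
grip_force: 0.0
```

Run:
```python
from pth import *
path([])
R0=np.array(bot.get_state()["ee_rot"]); 
print("world -x,+z in tool", R0.T@[-1,0,0],R0.T@[0,0,1])
```

```text
p [0.5921 0.2198 0.0762] pitch 62.4 hole [0.6337 0.2184 0.1786] F [ 0.7 -0.9  0.3] grip 0.0 open 0.749
world -x,+z in tool [ 0.46266966 -0.0312255  -0.88598067] [-0.88649037 -0.00675637 -0.46269771]
```

Request:
{"fn": "arm_command", "kwargs": {
  "steps": [
    {"grip": 0.8,"slide": [0,-0.3,-2],"delta_rot": [0,0,0]},
    {"grip": 0.8,"slide": [0,-0.5,-4],"delta_rot": [0,0,0]},
    {"grip": 0.8,"slide": [0,-0.5,-7],"delta_rot": [0,0,0]},
    {"grip": 0.8,"slide": [0,-0.5,-10],"delta_rot": [0,0,0]},
    {"grip": 0.8,"slide": [0,-0.5,-13],"delta_rot": [0,0,0]},
    {"grip": 0.8,"slide": [0,-0.5,-15],"delta_rot": [0,0,0]}
  ]
}}

```text
clock: 34.9
tcp_pos: [0.4615, 0.2387, 0.1606]
ee_rot: [[-0.482, 0.052, 0.874], [0.01, 0.998, -0.054], [-0.876, -0.017, -0.482]]
contact_force: [-0.5, -0.1, 0.1]
opening: 0.8
grip_force: 0.0
```

Run:
```python
from pth import *
np.set_printoptions(linewidth=220)
print(bot.get_state()["q"].round(2))
for k in range(2): s=optics.capture("scene")
cv2.imwrite("pics/s17.png",s)
path([])
print([pix("scene",[.617,.203,z]).round(1) for z in(.188,.173,.1,.05,.038)])
print(s[164:216:2,264:296].min(2))
plan(((.42,.25,.28),89))
```

```text
[ 0.94 -0.05 -1.13 -0.28 -0.83  0.63]
p [0.4614 0.2391 0.1607] pitch 61.0 hole [0.5052 0.2378 0.2621] F [ 0.6  0.7 -0.1] grip 0.0 open 0.802
[array([278.3, 172.2]), array([278.3, 175.4]), array([277.8, 190.9]), array([277.6, 201.1]), array([277.5, 203.5])]
[[245 244 244 244 244 245 244 241 237 235 238 240 244 247 250 250 250 250 250 250 250 250 250 250 251 251 253 255 251 218 137  62]
 [239 241 242 242 243 244 243 241 238 236 232 231 233 237 242 246 249 250 251 252 252 248 245 248 250 241 221 199 198 217 233 245]
 [247 242 234 224 211 203 206 218 228 237 245 245 216 198 239 251 247 226 193 180 194 191 184 175 164 220 245 249 250 251 251 250]
 [250 251 251 248 247 249 253 255 237 206 207 221 205 149 202 251 255 255 249 243 220 197 142 106 169 254 254 251 251 250 250 250]
 [243 235 218 200 169 136 130 130 124 155 218 206 195 172 229 242 243 229 183 199 248 255 244 150 177 255 255 252 253 250 245 252]
 [241 223 164 140 133 134 146 186 213 239 230 168 175 132 150 203 183 231 248 243 229 215 204 139 179 255 255 253 253 254 255 254]
 [236 207 154 141 162 219 255 255 255 249 241 207 236 247
[... 1990 characters left out ...]
161 128 114 109 107 103 105 106 104 104 106 105]
 [ 15  15  16  17  21  19  17  17  16  23  53 106 170 192 179 127  77  65  68  70  71  72  73  70  68  68  71  72  71  69  71  74]
 [100  76  56  36  20  16  18  18  19  16  15  13  29  67 123 173 189 175 126  96  72  65  73  95 103  98  90  80  72  74  75  76]
 [148 146 143 123  86  36  17  16  17  18  19  20  16  14  16  44 100 156 187 201 184 164 148 145 130 104  92 101  99 110 102  74]
 [145 143 139 138 137 120  61  13   2   9  14  18  15  18  19  13  17  22  52 104 137  99  60  65 139 212 255 255 255 255 255 255]]
at [0.4614 0.2391 0.1607] psi 87.1 open 0.802 t 35.0 F [ 0.6  0.7 -0.1]
slide [-8.44, 0.68, -9.43] rot [-0.033, 1.067, -0.021]
```

Request:
{"fn": "arm_command", "kwargs": {
  "steps": [
    {"grip": 0.6,"slide": [-4,0.3,-6],"delta_rot": [0,0.1,0]},
    {"grip": 0.4,"slide": [-8.4,0.7,-9.4],"delta_rot": [0,0.28,0]},
    {"grip": 0.2,"slide": [-8.4,0.7,-9.4],"delta_rot": [-0.033,1.067,-0.021]},
    {"grip": 0,"slide": [-8.4,0.7,-9.4],"delta_rot": [-0.033,1.067,-0.021]},
    {"grip": 0,"slide": [-8.4,0.7,-9.4],"delta_rot": [-0.033,1.067,-0.021]},
    {"grip": 0,"slide": [-8.4,0.7,-9.4],"delta_rot": [-0.033,1.067,-0.021]},
    {"grip": 0,"slide": [-8.4,0.7,-9.4],"delta_rot": [-0.033,1.067,-0.021]},
    {"grip": 0,"slide": [-8.4,0.7,-9.4],"delta_rot": [-0.033,1.067,-0.021]}
  ]
}}

```text
clock: 36.0
tcp_pos: [0.4219, 0.25, 0.2792]
ee_rot: [[-0.999, 0.021, 0.037], [0.021, 1.0, -0.0], [-0.037, 0.0, -0.999]]
contact_force: [0.9, 0.8, -1.1]
opening: 0.003
grip_force: 0.0
```

Run:
```python
from h import *
print(bot.get_state()["q"].round(2))
plan(((.518,.368,.20),176),((.518,.368,.20),-4))
t=optics.capture("top");np.set_printoptions(linewidth=200)
cv2.imwrite("pics/t18.png",t)
print(t[174:188,206:240].min(2)); tub(t)
```

```text
[ 0.55  0.16  0.02  1.4  -0.02  0.57]
at [0.4219 0.25   0.2792] psi 88.8 open 0.003 t 36.0 F [ 0.9  0.8 -1.1]
slide [-9.06, 12.0, 8.27] rot [-0.028, 0.03, -1.521]
slide [-9.06, 12.0, 8.27] rot [0.03, 0.028, 1.62]
[[ 33  34  32  34  33  78 131 131  87  98 149 172  87  88  88  88  88  88  89 102 126 140 166 197 221 138 122 169 168 143  36  34  39  45]
 [ 33  33  34  34  40  79 107  88  86 131 177 130  87  87  88  88  88  89 102 140 169 169 169 206 229 127 122 169 165 135  41  46  53  58]
 [ 33  33  34  33  61  99 109 103  95 151 206 104  89  88  88 101 125 125 141 170 169 168 166 200 227 116 121 169 161 120  50  57  59  61]
 [ 33  34  33  34  65 128 155 111 100  96 127 101  89 101 124 140 169 169 169 163 149 152 156 193 221 103 141 169 157 103  62  60  64  65]
 [ 34  32  33  34  35 138 199 103  85  99 121  99 109 126 158 158 159 159 156 134  85  94 130 205 228 121 169 171 155  86  71  66  67  70]
 [ 34  32  32  34  42 142 213 168 154 158 163 160 173 172 173 174 174 169 138  77  40  37  68 175 222 124 170 168 140  68  77  91  72  73]
 [ 34  34  32  32  56 146 217 217 215 216 216 216 216
[... 420 characters left out ...]
9 209 209 209 213 196 118  87  51  54  54  58  61  63  66  68  69  71  68  72  92]
 [ 34  33  33  49  80 103 110  93  97 147 169 125 173 170 171 171 169 169 167 146 107  54  59  59  63  64  68  70  72  74  77  77  73  82]
 [ 33  34  33  63 112 132 120 109 123 178 136 124 172 170 172 172 166 151 137  90  60  60  62  65  68  68  72  74  76  79  81  81  74  76]
 [ 33  33  34  48 120 168 132 136 182 227 136 142 171 172 173 167 141  93  72  59  62  64  66  69  71  72  76  77  80  81  83  83  83  78]
 [ 34  33  33  32 123 188 150 155 200 225 142 170 172 167 153 134  90  58  60  63  66  68  70  73  75  77  79  80  82  84  85  87  88  84]]
tub centre [0.4681 0.1192] sides [0.106 0.179] yaw deg -10.6
```

Run:
```python
from h import *
g=[((.518,.363,.20),89),((.518,.363,.112),89)]
for a in np.arange(.8,-.01,-.1):
    c=.004+.0145*np.sin(a); r=.08
    g.append(((.518,.3928-r*np.cos(a)+c*np.sin(a),.03+r*np.sin(a)+c*np.cos(a)),89)); print(round(a,1),np.round(g[-1][0],4))
plan(*g[:2])
```

```text
0.8 [0.518  0.3474 0.0974]
0.7 [0.518  0.3402 0.0917]
0.6 [0.518  0.3337 0.0852]
0.5 [0.518  0.3278 0.078 ]
0.4 [0.518  0.3229 0.07  ]
0.3 [0.518  0.3188 0.0616]
0.2 [0.518  0.3158 0.0526]
0.1 [0.518  0.3137 0.0434]
0.0 [0.518  0.3128 0.034 ]
at [0.4231 0.2495 0.276 ] psi 88.7 open 0.003 t 36.05 F [-2.7 -3.8 -3.5]
slide [-9.07, 11.58, 7.77] rot [-0.003, 0.022, -0.005]
slide [-8.87, 11.61, 16.57] rot [-0.003, 0.022, -0.005]
```

Request:
{"fn": "arm_command", "kwargs": {
  "steps": [
    {"grip": 0,"slide": [-9.1,11.6,5],"delta_rot": [0,0.022,0]},
    {"grip": 0,"slide": [-9.1,11.6,7.8],"delta_rot": [0,0.022,0]},
    {"grip": 0,"slide": [-9.1,11.6,7.8],"delta_rot": [0,0.022,0]},
    {"grip": 0,"slide": [-9,11.6,12],"delta_rot": [0,0.022,0]},
    {"grip": 0,"slide": [-9,11.6,15],"delta_rot": [0,0.022,0]},
    {"grip": 0,"slide": [-9,11.6,15],"delta_rot": [0,0.022,0]}
  ]
}}

```text
clock: 36.8
tcp_pos: [0.5187, 0.3623, 0.129]
ee_rot: [[-1.0, 0.02, 0.016], [0.02, 1.0, -0.006], [-0.016, -0.005, -1.0]]
contact_force: [0.4, 0.1, 0.7]
opening: -0.001
grip_force: 0.0
```

Run:
```python
from h import *
plan(((.518,.363,.112),89),((.518,.3474,.0974),89),((.518,.3337,.0852),89),((.518,.3229,.07),89),((.518,.3158,.0526),89),((.518,.3128,.038),89))
```

```text
at [0.5187 0.3623 0.129 ] psi 88.8 open -0.001 t 36.8 F [0.4 0.1 0.7]
slide [0.1, 0.08, 1.7] rot [-0.005, 0.016, -0.003]
slide [0.09, -1.48, 3.17] rot [-0.005, 0.016, -0.003]
slide [0.08, -2.84, 4.4] rot [-0.005, 0.016, -0.003]
slide [0.09, -3.91, 5.92] rot [-0.005, 0.016, -0.003]
slide [0.1, -4.61, 7.67] rot [-0.005, 0.016, -0.003]
slide [0.12, -4.9, 9.13] rot [-0.005, 0.016, -0.003]
```

Request:
{"fn": "arm_command", "kwargs": {
  "steps": [
    {"grip": 0,"slide": [0.1,0.1,1.7],"delta_rot": [0,0,0]},
    {"grip": 0,"slide": [0.1,-1.5,3.2],"delta_rot": [0,0,0]},
    {"grip": 0,"slide": [0.1,-2.2,3.8],"delta_rot": [0,0,0]},
    {"grip": 0,"slide": [0.1,-2.85,4.4],"delta_rot": [0,0,0]},
    {"grip": 0,"slide": [0.1,-3.4,5.1],"delta_rot": [0,0,0]},
    {"grip": 0,"slide": [0.1,-3.9,5.9],"delta_rot": [0,0,0]},
    {"grip": 0,"slide": [0.1,-4.3,6.8],"delta_rot": [0,0,0]},
    {"grip": 0,"slide": [0.1,-4.6,7.7],"delta_rot": [0,0,0]}
  ]
}}

```text
clock: 37.8
tcp_pos: [0.5189, 0.3167, 0.0537]
ee_rot: [[-1.0, 0.02, 0.019], [0.02, 1.0, -0.004], [-0.019, -0.004, -1.0]]
contact_force: [-0.7, 0.0, 1.0]
opening: -0.002
grip_force: 0.5
```

Run:
```python
from h import *
plan(((.518,.3128,.038),89),((.518,.3128,.034),89))
```

```text
at [0.5189 0.3167 0.0537] psi 88.9 open -0.002 t 37.8 F [-0.7  0.   1. ]
slide [0.11, -0.39, 1.57] rot [-0.004, 0.019, -0.002]
slide [0.12, -0.38, 1.96] rot [-0.004, 0.019, -0.002]
```

Request:
{"fn": "arm_command", "kwargs": {
  "steps": [
    {"grip": 0,"slide": [0.1,-0.3,0.7],"delta_rot": [0,0,0]},
    {"grip": 0,"slide": [0.1,-0.4,1.2],"delta_rot": [0,0,0]},
    {"grip": 0,"slide": [0.1,-0.4,1.6],"delta_rot": [0,0,0]},
    {"grip": 0,"slide": [0.1,-0.4,1.7],"delta_rot": [0,0,0]}
  ]
}}

```text
clock: 38.3
tcp_pos: [0.5182, 0.3129, 0.0371]
ee_rot: [[-1.0, 0.02, 0.019], [0.02, 1.0, -0.004], [-0.019, -0.004, -1.0]]
contact_force: [-0.4, -0.2, 0.9]
opening: -0.002
grip_force: 0.4
```

Run:
```python
from h import *
plan()
```

```text
at [0.5182 0.3129 0.0371] psi 88.9 open -0.002 t 38.3 F [-0.4 -0.2  0.9]
```

Request:
{"fn": "arm_command", "kwargs": {
  "steps": [
    {"grip": 0,"slide": [0,0,0.2],"delta_rot": [0,0,0]},
    {"grip": 0,"slide": [0,0,0.4],"delta_rot": [0,0,0]},
    {"grip": 0,"slide": [0,0,0.4],"delta_rot": [0,0,0]}
  ]
}}

```text
clock: 38.67
tcp_pos: [0.5184, 0.313, 0.034]
ee_rot: [[-1.0, 0.02, 0.02], [0.02, 1.0, -0.004], [-0.02, -0.003, -1.0]]
contact_force: [-2.7, -1.8, 8.9]
opening: 0.002
grip_force: 4.5
```

Request:
{"fn": "arm_command", "kwargs": {
  "steps": [
    {"grip": 0,"slide": [0,0,0.2],"delta_rot": [0,0,0]},
    {"grip": 0,"slide": [0,0,0.2],"delta_rot": [0,0,0]}
  ]
}}

```text
clock: 38.92
tcp_pos: [0.5186, 0.3131, 0.0335]
ee_rot: [[-1.0, 0.02, 0.02], [0.02, 1.0, -0.003], [-0.021, -0.003, -1.0]]
contact_force: [-11.6, -7.2, 34.1]
opening: 0.005
grip_force: 17.0
```

Request:
{"fn": "arm_command", "kwargs": {
  "steps": [
    {"grip": 0,"slide": [0,0,-2],"delta_rot": [0,0,0]},
    {"grip": 0,"slide": [0,0,-8],"delta_rot": [0,0,0]},
    {"grip": 0,"slide": [0,0,-14],"delta_rot": [0,0,0]},
    {"grip": 0.3,"slide": [0,0,-20],"delta_rot": [0,0,0]},
    {"grip": 0.3,"slide": [15,10,-24],"delta_rot": [0,0,0]},
    {"grip": 0.3,"slide": [15,10,-24],"delta_rot": [0,0,0]},
    {"grip": 0.3,"slide": [15,10,-24],"delta_rot": [0,0,0]},
    {"grip": 0.3,"slide": [15,10,-24],"delta_rot": [0,0,0]}
  ]
}}

```text
clock: 39.92
tcp_pos: [0.3632, 0.4191, 0.2693]
ee_rot: [[-1.0, 0.015, 0.02], [0.015, 1.0, -0.002], [-0.02, -0.002, -1.0]]
contact_force: [0.9, 0.3, -0.8]
opening: 0.301
grip_force: 0.0
```

Run:
```python
from h import *
np.set_printoptions(linewidth=200)
plan()
s=optics.capture("scene");t=optics.capture("top")
cv2.imwrite("pics/s19.png",s);cv2.imwrite("pics/t19.png",t)
print("top clamp\n",t[174:190,206:242].min(2))
o=cv2.imread("pics/s17.png"); print("plate diff",np.abs(s[168:212,266:292].astype(int)-o[168:212,266:292]).max(), (s[168:208,270:280].min(2)>180).sum(1))
tub(t)
print("tub region\n",t[182:206:1,258:304:2].min(2))
```

```text
at [0.3632 0.4191 0.2693] psi 89.1 open 0.301 t 39.92 F [ 0.9  0.3 -0.8]
top clamp
 [[ 33  34  34  34  33  80 134 134  88 100 152 176 122 169 170 170 169 170 171 172 173 172 170 202 225 141 124 172 172 146  38  34  34  34  34  34]
 [ 34  33  35  34  42  80 110  91  88 134 184 147 142 170 170 169 169 170 172 171 173 173 173 211 232 131 124 173 169 138  34  30  31  33  33  30]
 [ 34  33  33  34  62 102 112 105  97 175 231 145 149 149 148 147 149 157 173 173 172 172 170 205 230 118 125 173 165 122  22  23  23  27  29  23]
 [ 34  33  34  34  67 131 159 116 107 152 213 120  91  90  90  91  92 114 152 150 151 151 145 187 224  93 114 158 159  94  23  24  23  23  22  24]
 [ 34  35  34  34  36 141 204 106  96 101 125  93  91  92  91  92  91  92  91  91  91  92 105 192 231  91  92 116 135  61  24  23  24  25  24  23]
 [ 34  35  33  34  37 157 229 196 179 172 168 132 124 111  95  93  92  91  91  92  92  92 105 183 223  95  92  93  88  59  23  24  24  27  22  23]
 [ 34  34  35  34  44 174 243 240 237 231 224 211 201 188 175 174 178 187 182 176 160 143 134 138 137  97  95  94  86  54  23  26  30 
[... 3125 characters left out ...]
1 247 247 223 247 186 131  26  27]
 [ 35  34 224 156 163 222 247 183 181 163 142 117 100 133 149 229 240 240 246 184 129  25  27]
 [ 34  34 204 165 164 214 244 155 175 188 177 158 135 108 115 228 214 243 242 182 126  26  26]
 [ 34  33 227 142 164 163 150 128 128 166 174 186 172 150 148 245 238 163 167 168 132  23  25]
 [ 33  34 237 137 162 163 164 164 146 125 129 165 172 182 197 245 190 163 156 133 126  24  24]
 [ 35  34 171 164 156 217 163 164 164 164 144 116 120 166 210 246 161 164 153 134 108  24  25]
 [ 34  34  93 187 161 234 170 199 163 164 164 159 128 107 175 242 158 164 147 136  96  25  24]
 [ 35  34  34 123 153 154 189 220 159 185 162 164 164 150 138 186 164 164 141 137  53  24  24]]
```

Run:
```python
from h import *
np.set_printoptions(linewidth=200)
a=cv2.imread("pics/s19.png"); 
for k in range(4): b=optics.capture("scene")
print("moving?",np.abs(a[165:212,266:292].astype(int)-b[165:212,266:292]).max())
print(b[166:212:2,264:292].min(2))
plan()
```

```text
moving? 52
[[239 241 243 242 244 244 244 241 238 236 233 231 233 237 243 247 249 250 251 252 253 251 247 249 251 243 222 199]
 [247 243 234 224 211 204 208 218 229 237 245 245 216 198 240 250 247 227 192 179 188 161 107 102 141 220 246 249]
 [250 251 251 248 248 249 253 255 237 206 205 215 202 150 201 251 255 254 244 242 211 177 131 108 172 255 255 251]
 [243 235 217 198 169 136 132 129 124 155 213 207 196 173 235 243 244 229 183 199 250 255 207 121 178 255 255 252]
 [240 224 164 141 135 134 146 186 219 245 229 179 179 134 147 202 181 231 248 244 231 204 142 107 182 255 255 253]
 [238 208 151 141 162 220 255 255 255 255 236 198 215 241 211 202 181 247 255 255 255 255 207 131 158 217 207 241]
 [211 210 165 164 208 245 246 243 251 254 236 228 240 248 248 224 175 231 255 255 255 255 235 151 120 124 164 243]
 [ 56 111  93 118 193 235 234 235 237 237 228 224 226 224 221 211 176 222 255 246 198 172 199 152 121 125 176 249]
 [ 17  12   7  53 165 239 251 241 224 229 230 227 225 225 225 218 183 179 187 150 128 122 134 122 118 128 170 246]
 [ 18  17  11  79 195 240 238 235 231 232 224 223 225 
[... 927 characters left out ...]
 229 223 165  78  16  25  84 119 111  64  35  28  14]
 [ 13   8   9   8  10   9  11   7   1   3  25 120 220 237 231 231 227 182 101  59  71 109 120 105  80  72  72  64]
 [ 17  18  19  18  16  15  16  17  10  13  27  53 102 154 195 222 227 187 121  81  95 117 119 112 101  99 101  99]
 [ 11  13  14  14   6  12   8   6  16  54  96  85  69  63  65  82 105 103  81  75 101 113 117 109 107 107 104 106]
 [ 14   8  12  16  17  21  17  11   9  16  28  54 109 170 188 178 169 158 116  90  74  69  74  70  67  69  70  72]
 [208 168 137  84  32  11  15  21  19  19  16  15  26  67 124 176 197 194 186 181 159 116  94  74  69  71  71  74]]
at [0.3667 0.4161 0.2677] psi 88.8 open 0.3 t 40.23 F [ 0.  -0.4  0.3]
```

Request:
{"fn": "arm_command", "kwargs": {
  "steps": [
    {"grip": 0.3,"slide": [0,0,0],"delta_rot": [0,0,0]},
    {"grip": 0.3,"slide": [0,0,0],"delta_rot": [0,0,0]},
    {"grip": 0.3,"slide": [0,0,0],"delta_rot": [0,0,0]},
    {"grip": 0.3,"slide": [0,0,0],"delta_rot": [0,0,0]},
    {"grip": 0.3,"slide": [0,0,0],"delta_rot": [0,0,0]},
    {"grip": 0.3,"slide": [0,0,0],"delta_rot": [0,0,0]},
    {"grip": 0.3,"slide": [0,0,0],"delta_rot": [0,0,0]},
    {"grip": 0.3,"slide": [0,0,0],"delta_rot": [0,0,0]}
  ]
}}

```text
clock: 41.22
tcp_pos: [0.3658, 0.4168, 0.2681]
ee_rot: [[-1.0, 0.02, 0.019], [0.02, 1.0, -0.004], [-0.019, -0.004, -1.0]]
contact_force: [0.1, 0.6, -0.8]
opening: 0.294
grip_force: 0.0
```

Request:
{"fn": "arm_command", "kwargs": {
  "steps": [
    {"grip": 0.3,"slide": [0,0,0],"delta_rot": [0,0,0]},
    {"grip": 0.3,"slide": [0,0,0],"delta_rot": [0,0,0]},
    {"grip": 0.3,"slide": [0,0,0],"delta_rot": [0,0,0]},
    {"grip": 0.3,"slide": [0,0,0],"delta_rot": [0,0,0]},
    {"grip": 0.3,"slide": [0,0,0],"delta_rot": [0,0,0]},
    {"grip": 0.3,"slide": [0,0,0],"delta_rot": [0,0,0]},
    {"grip": 0.3,"slide": [0,0,0],"delta_rot": [0,0,0]},
    {"grip": 0.3,"slide": [0,0,0],"delta_rot": [0,0,0]}
  ]
}}

```text
clock: 42.22
tcp_pos: [0.3658, 0.4168, 0.2681]
ee_rot: [[-1.0, 0.02, 0.019], [0.02, 1.0, -0.004], [-0.019, -0.003, -1.0]]
contact_force: [-0.1, 0.4, -0.3]
opening: 0.302
grip_force: 0.0
```

Run:
```python
from h import *
I=[optics.capture("scene")[165:212,266:292].astype(int) for k in range(6)]
print([np.abs(i-I[0]).max() for i in I])
m=I[-1].min(2)>195
for r in(20,26,32,36): print(r+165,np.where(m[r,4:])[0]+270)
```

```text
[np.int64(0), np.int64(7), np.int64(7), np.int64(7), np.int64(8), np.int64(8)]
185 [270 271 272 273 274 275 276 277 278 279 282]
191 [275 276 277 278 279 280]
197 [275 276 277 278 279 280]
201 [276 277 278 279 280]
```

Everything has settled: the plate is still and vertical, the bar is down, and both tubes are in the tub.

```bash
python3 -c "
from cell import job; print(job.close_job())"
```

```text
the job is handed in; nothing more can be done
None
```

The job is handed in, but the hand-in returned no verdict: the feeder held two tubes (the first and fourth pockets were empty) and both are in the tub, the plate hangs still and vertical on the hook, the bar was pressed down to its stop, and the arm is clear.

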